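# Turn over the reversible soap plate and reseat it on its pins

### The arm

A 7-joint arm with a two-finger parallel gripper is mounted at the origin on the work surface. World frame = base frame: x ahead of the robot, y to its left, z up, the work surface at z = 0. Lengths are in m, angles in rad, forces in N, time in s.
With the tool pointing down it reaches from about 0.35 to 0.9 m from the base axis. Payload 8.1 kg.
Tool frame: the origin (TCP) lies between the finger pads; the fingertips stand 22 mm ahead of it and the grasp point (between the pads) lies 3 mm ahead of it; z points along the fingers, x is the direction in which the jaws open and shut, and the axes are right-handed (so a half turn about z gives the same grasp; the last joint's range is limited). The gripper opens to 92 mm and grips with 3 to 60 N. Pads are 19 mm wide; open, the fingers measure 130 mm over their backs; the gripper's body (75 mm by 190 mm) begins 47 mm behind the grasp point.
Start: joints at [1.185, 0.434, 0.025, 1.573, -0.012, 1.134, -0.075], TCP at [0.174, -0.6, 0.21] pointing down, gripper open.
Joint ranges: [-2.62, 2.62], [-0.44, 2.09], [-1.27, 1.32], [0.08, 2.57], [-1.32, 4.46], [0.12, 2], [-2.74, 2.74]. Speed limits (rad/s): [2.22, 2.22, 3.01, 3.01, 3.14, 3.14, 3.14].

### API

Orientations are given as a rotation vector (axis times angle).
In Python, from cell import arm, vision, order gives the robot as it stands.
- The arm moves only by the tool apply_moves, never from a script. Its argument "commands" is a list of rows, each a list of 6 numbers: the shift along the tool's x, y, z in cm, then the turn, a rotation vector about the tool's x, y, z in rad. A call has 1 to 5 rows; each row shifts and turns the commanded pose from where the row before left it, along the tool's axes as they then stand; what a row does not reach is not made up. A row lasts 1/10 s, in which the tool goes at most 50 mm and 8.59 degrees, less where a joint would pass 70% of its speed; a pose out of reach is approached as far as the arm can. A call with a gripper value outside its range is refused whole. "claw" is the closure, from -1 (fully open) to 1 (shut), so that 0 is half open, set as the call begins (left out, the last holds). The fingers move at their own pace and stop on an object; "newtons" is the grip in N (left out, the last holds). Time passes only in rows, so rows that do not move let the fingers close. It gives the time, the measured TCP pose, the force and the opening at its end, in the units of the state.
- arm.observe(): the state, without advancing time (a new reading comes with each control period).
- vision.get_image(name): name is "scene" or "side" or "wrist"; returns (picture, depth): 400x640x3 uint8, red, green, blue; 400x640 float32, m along the optical axis (not along the pixel's ray), 0 where there is no reading.
- vision.get_calibration(name): a dict with "K" (3x3 intrinsics, pixels), "R" (3x3) and "t" (3): a world point X has camera coordinates R X + t. Camera axes: x right, y down, z forward; pixel columns grow to the right and rows downward; lengths in m; the calibration is good to about 2 mm. The wrist camera is an equidistant fisheye: a pixel r from the principal point sees the ray r / f radians off the axis. A picture is of the moment at which its call begins: read the wrist's pose just before it. get_calibration takes no time and is no camera call; for the wrist camera it gives the pose at the moment of the call.
- order.sign_off(): hands the job in, once; it reports no verdict.
The state is a dict: "clock": time; "joints": joint angles; "dq": joint speeds; "joint_efforts": joint torques, N m; "position": TCP position; "ee_rot": TCP orientation; "force": force on the tool from outside, world axes, zero at the start; "ft_torque": the same for the moment, N m; "width": opening from 0.0 (shut) to 1.0 (fully open).
Only numpy, scipy, OpenCV 4.12 (cv2) and the standard library are available. Lean on these libraries where they do the work, as an engineer would, in place of code of your own. Each camera call takes 0.05 s, during which the arm holds its last target.

### The job

The white soap plate lies on its two-pin bridge with its smooth face up. Lift it off, stand it on one end in the trough of the drain stand and let go, then take it again from the other side and lay it back on the bridge with its ribbed face up, both pins through their proper holes so that it lies flush and level on both pedestals. Do not drop the plate, and leave the tube and the soap dish where they are.

Things in the scene. Friction and masses are not known exactly. Their poses are not given: they have to be found in the camera images.
- plate: white loose soap plate, slab 60 (x) x 130 (y) x 14 (z) mm, about 120 g; origin at the slab's centre. +z leaves the smooth face (up at the start); on the -z face five ribs 46 mm long stand 4 mm proud, within 20 mm of the middle. Round through holes on the long centre line: 22 mm at y = +42 mm, 14 mm at y = -42 mm. Grip it across its 60 mm width: the long edges overhang the pedestals by 10 mm
- large_hole (a point): centre of the plate's 22 mm hole, at mid thickness
- bridge: sage bridge, fixed; origin centre of underside, z up. Foot 100 (x) x 140 (y) x 8 mm; pedestals 40 (x) x 36 (y) mm at y = +-42 mm, tops at z = 50 mm, open between (room for ribs). A round pin rises 19 mm from each, last 7 mm tapered: 17 mm wide at y = +42, 9 mm at y = -42. The thick pin enters only the large hole. A seated plate, either face up, has its origin at z = 57 mm and its +y end at +y
- thick_pin (a point): foot of the 17 mm pin, at the centre of the top of its pedestal, 50 mm above the ledge
- stand: sage drain stand, fixed; origin centre of underside, z up. Two walls 90 mm long along x, open-ended, form a trough 22 mm wide in y, floor at z = 8 mm; walls upright to z = 42 mm, then flared to a mouth about 34 mm wide at z = 52 mm. The plate stands in it on either short end, its width along x, origin then at z = 73 mm; let go, it leans up to 0.25 rad
- tube: closed white tube lying on the ledge, 140 x 52 x 28 mm, loose; origin centre of underside, x along it. Bystander. (Not listed: a fixed sage organizer 82 mm high with comb and nail clipper stands beyond x = 0.68 m, |y| < 0.25 m)
- dish: white soap dish with a bar of soap, 130 x 90 x 31 mm, loose; origin centre of underside. Bystander

How it is judged:
On the way:
1. the plate stands on one end in the trough of the stand and has been let go (angle between the y axis of plate and the z axis of stand, either way round below 0.4 rad and z of plate in the frame of stand below 0.082 m and horizontal distance between plate and stand below 0.045 m and contact force between the fingers and plate below 0.05 N and linear speed of plate below 0.03 m/s), for 0.2 s.
At the end, for the whole second after the job is handed in: The plate rests, ribs up, flush on both pedestals: its centre 57 mm (+-2.5 mm) above the bridge's foot, level within 0.06 rad, within 6 mm of the bridge's centre, the large hole over the thick pin (within 6 mm), in line with the bridge within 0.15 rad, released and at rest (angle between plate's own z axis and vertical above 3.08 rad and z of plate in the frame of bridge between 0.0545 and 0.0595 m and horizontal distance between plate and bridge below 0.006 m and horizontal distance between large_hole and thick_pin below 0.006 m and angle between the y axis of plate and the y axis of bridge, either way round below 0.15 rad and linear speed of plate below 0.01 m/s); the robot touches nothing.
It fails at once if the plate is dropped (faster than 0.5 m/s while the fingers do not touch it) (linear speed of plate above 0.5 m/s and contact force between the fingers and plate below 0.01 N).
It fails at once if the tube is moved more than 25 mm (distance of tube from where it was at the start of the episode above 0.025 m).
It fails at once if the soap dish is moved more than 25 mm (distance of dish from where it was at the start of the episode above 0.025 m).
It also fails if it takes over 70 s, if anything falls off the work surface, if the arm or the gripper's body presses on something with over 40 N, if the wrist force passes 120 N, or if a joint passes its speed limit or range.

## Working session

There is one attempt and no reset: what is moved stays moved. The work goes in short steps, Python scripts to look and compute and a tool call to move; the robot and the scene stay as the last step left them, time stands still between calls to the robot, and variables do not carry over. Pictures are saved under pics/ and viewed, and the job is handed in when it is done.

Besides the shell and the picture viewer there is one more tool, called after ">>>" in YAML: its name, and indented under it one key for each argument. apply_moves: Moves the arm, as the interface text tells. Its arguments: {"type":"object","properties":{"commands":{"type":"array","items":{"type":"array","items":{"type":"number"}}},"claw":{"type":"number"},"newtons":{"type":"number"}},"required":["commands"]}

```bash
ls; mkdir -p pics
cat > h.py <<'E'
import numpy as np, cv2
from scipy.spatial.transform import Rotation as Rn
from cell import arm, vision, order
def snap(name,fn):
    im,d=vision.get_image(name); c=vision.get_calibration(name)
    cv2.imwrite(f'pics/{fn}.png',im[:,:,::-1]); np.savez(f'pics/{fn}.npz',im=im,d=d,K=c['K'],R=c['R'],t=c['t']); return im,d,c
def load(fn):
    return np.load(f'pics/{fn}.npz')
def cloud(z):
    K,R,t,d=z['K'],np.array(z['R']),np.array(z['t']),z['d']
    v,u=np.mgrid[0:400,0:640]
    X=np.stack([(u-K[0][2])/K[0][0]*d,(v-K[1][2])/K[1][1]*d,d],-1)
    return (X-t)@R
def st():
    s=arm.observe(); print({k:np.round(s[k],4).tolist() for k in s}); return s
E
python3 - <<'E'
from h import *
for n in ['scene','side','wrist']:
    im,d,c=snap(n,n+'0'); print(n,np.round(c['K'],2).tolist(),np.round(c['R'],3).tolist(),np.round(c['t'],3).tolist())
st()
E
```

```text
pics
scene [[376.96, 0.0, 318.34], [0.0, 376.96, 197.85], [0.0, 0.0, 1.0]] [[-0.654, 0.756, 0.022], [0.397, 0.368, -0.841], [-0.644, -0.541, -0.54]] [0.414, -0.119, 1.317]
side [[461.52, 0.0, 320.36], [0.0, 461.52, 195.03], [0.0, 0.0, 1.0]] [[-0.898, -0.44, 0.007], [-0.226, 0.448, -0.865], [0.377, -0.778, -0.502]] [0.457, 0.217, 0.706]
wrist [[309.71, 0.0, 316.33], [0.0, 309.71, 195.7], [0.0, 0.0, 1.0]] [[0.279, -0.96, -0.0], [-0.918, -0.267, 0.292], [-0.28, -0.081, -0.956]] [-0.624, -0.037, 0.39]
{'clock': 0.15, 'joints': [1.1854, 0.435, 0.0249, 1.5738, -0.0116, 1.134, -0.0751], 'dq': [-0.0002, -0.002, 0.0003, -0.0027, -0.0012, -0.0002, 0.002], 'joint_efforts': [0.0033, -66.8262, 0.9867, -31.4698, -0.0604, 0.0393, 0.0001], 'position': [0.1743, -0.5998, 0.2098], 'ee_rot': [-2.5118, 1.8859, 0.0015], 'force': [1.0272, -0.2508, 0.2345], 'ft_torque': [0.0121, 0.0116, -0.0366], 'width': 0.999}
```

View pics/scene0.png

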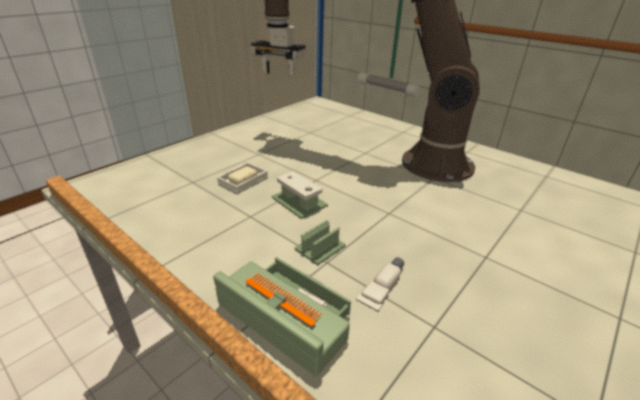

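View pics/side0.png

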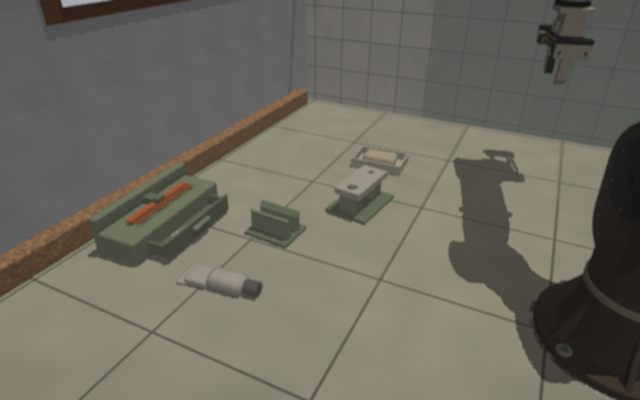

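View pics/wrist0.png

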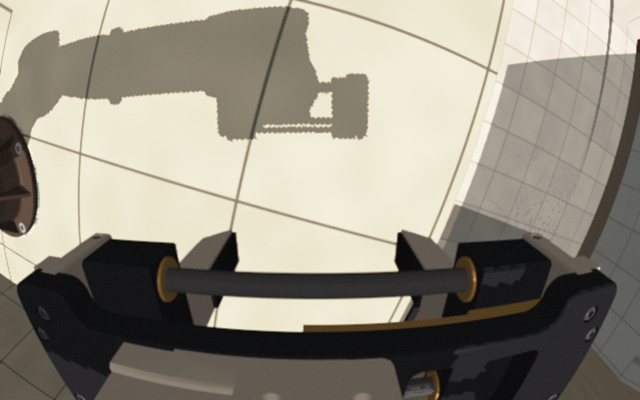

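The scene view shows dish (243,178), bridge with plate (300,193), stand (320,243), tube (382,282) and organizer (285,310). The side view shows the same. Now I'll make a top-down map from both depth images, plus enlarged crops.

Run:
```python
from h import *
out=[]
for n in ['scene0','side0']:
    z=load(n); X=cloud(z).reshape(-1,3); C=z['im'].reshape(-1,3)
    ok=(z['d'].reshape(-1)>0)&(X[:,0]>.3)&(X[:,0]<.7)&(X[:,1]>-.5)&(X[:,1]<.4)&(X[:,2]<.2)&(X[:,2]>-0.05)
    X=X[ok];C=C[ok]
    print(n, len(X), 'table z',np.median(X[np.abs(X[:,2])<.01,2]))
    np.savez(f'pics/c_{n}.npz',X=X,C=C)
    # map: x up, y left, 1px=1.2mm... 
    m=np.zeros((334,750,3),np.uint8); h=np.zeros((334,750,3),np.uint8)
    o=np.argsort(X[:,2])
    for p,c in zip(X[o],C[o]):
        r=int((.7-p[0])/.0012); q=int((.4-p[1])/.0012)
        m[max(r-1,0):r+1,max(q-1,0):q+1]=c[::-1]
        h[max(r-1,0):r+1,max(q-1,0):q+1]=cv2.applyColorMap(np.uint8([[np.clip(p[2]/.09*255,0,255)]]),cv2.COLORMAP_JET)[0,0]
    cv2.imwrite(f'pics/map_{n}.png',np.vstack([m[:290],h[:290]]))
z=load('scene0'); cv2.imwrite('pics/sc.png',cv2.resize(z['im'][150:320,200:430,::-1],None,fx=3.4,fy=3.4,interpolation=cv2.INTER_CUBIC))
z=load('side0'); cv2.imwrite('pics/sd.png',cv2.resize(z['im'][135:310,170:430,::-1],None,fx=3,fy=3,interpolation=cv2.INTER_CUBIC))
```

```text
scene0 33685 table z 0.00043679645785234375
side0 59306 table z -0.0011420260945285007
```

View pics/map_scene0.png

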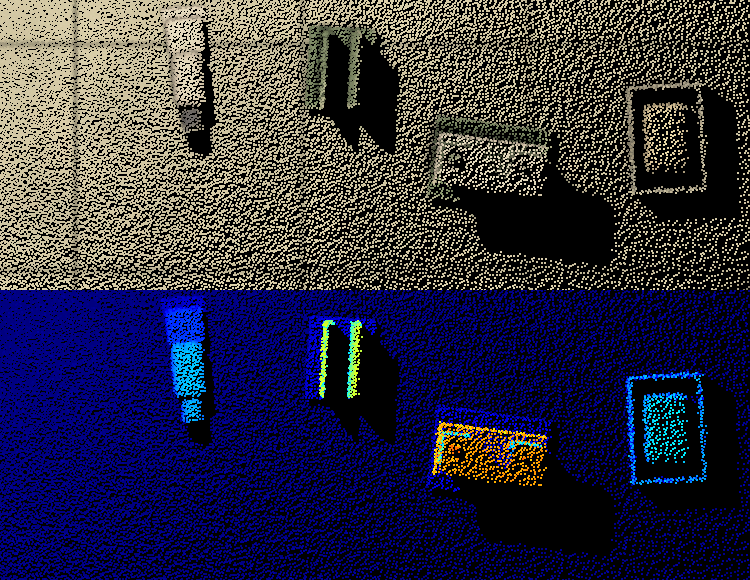

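View pics/map_side0.png

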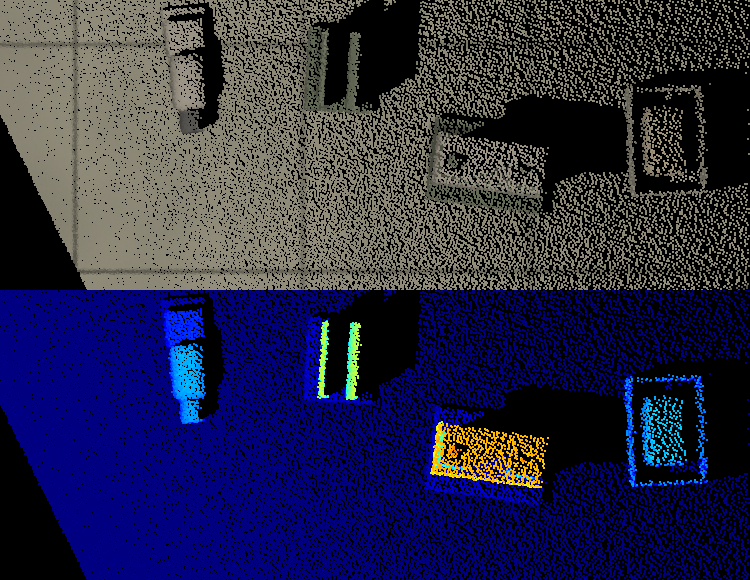

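View pics/sc.png

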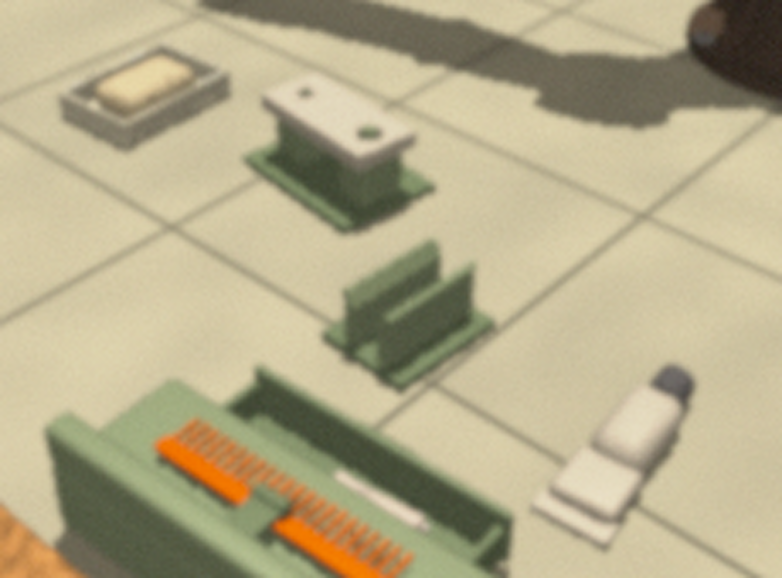

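View pics/sd.png

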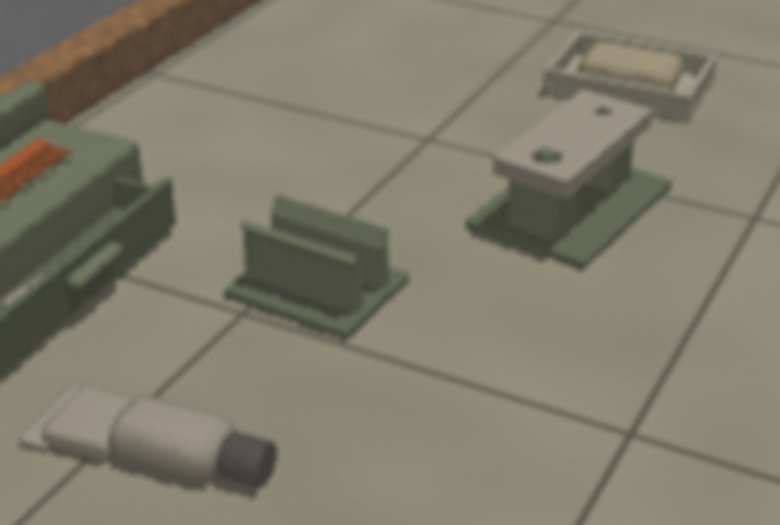

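The crops show the plate with its large hole (scene crop 370,133) at the +y end and the small hole at (305,92), so bridge +y points to world +y. The stand's trough runs along about x. Next I'll fit the poses.

```bash
cat >> h.py <<'E'
def proj(z,P):
    c=np.atleast_2d(P)@np.array(z['R']).T+z['t']; return c[:,:2]/c[:,2:]*z['K'][0][0]+np.array([z['K'][0][2],z['K'][1][2]])
E
python3 - <<'E'
from h import *
for n in ['scene0','side0']:
    c=np.load(f'pics/c_{n}.npz'); X=c['X']
    def rect(lo,hi,x0,x1,y0,y1,nm):
        s=(X[:,2]>lo)&(X[:,2]<hi)&(X[:,0]>x0)&(X[:,0]<x1)&(X[:,1]>y0)&(X[:,1]<y1)
        P=X[s]; r=cv2.minAreaRect(np.float32(P[:,:2]*1000)); print(n,nm,len(P),np.round(r[0],1),np.round(r[1],1),round(r[2],2),'z',np.round(np.median(P[:,2])*1000,1))
    rect(.058,.072,.4,.6,-.28,-.1,'plate')
    rect(.004,.012,.4,.6,-.30,-.1,'bfoot')
    rect(.004,.013,.5,.7,-.08,.06,'sfoot')
    rect(.035,.06,.5,.7,-.08,.06,'swalls')
    rect(.01,.035,.4,.7,-.52,-.3,'dish')
    rect(.01,.035,.4,.7,.1,.3,'tube')
E
```

```text
scene0 plate 590 [ 501.2 -189.2] [135.1  63.8] 83.06 z 64.4
scene0 bfoot 547 [ 506.9 -189.3] [142.  111.2] 83.09 z 8.5
scene0 sfoot 416 [602.6  10.4] [ 77.7 156.2] 68.03 z 8.2
scene0 swalls 452 [616.7  -9.5] [47.9 92.2] 87.14 z 45.7
scene0 dish 782 [ 533.6 -401. ] [132.   94.3] 3.09 z 24.3
scene0 tube 900 [610.1 172.2] [137.9  44.8] 6.5 z 20.5
side0 plate 859 [ 500.9 -188.1] [133.8  62.6] 82.82 z 62.4
side0 bfoot 815 [ 500.3 -187.7] [144.9 100.9] 81.62 z 6.6
side0 sfoot 536 [614.8  -7.6] [ 80.2 102.3] 88.07 z 6.7
side0 swalls 669 [614.8  -8.5] [47.4 92. ] 86.44 z 44.2
side0 dish 907 [ 531.5 -399.9] [131.6  97.2] 3.2 z 22.5
side0 tube 1372 [608.3 174.7] [136.6  46.1] 4.97 z 20.3
```

Run:
```python
from h import *
def frame(x,y,yaw): 
    c,s=np.cos(yaw),np.sin(yaw); return lambda P:np.array(P)@np.array([[c,s,0],[-s,c,0],[0,0,1]])+[x,y,0]
B=frame(.501,-.1885,-.123); S=frame(.6155,-.009,-.055)
circ=lambda cy,r,z:[[r*np.cos(a),cy+r*np.sin(a),z] for a in np.linspace(0,2*np.pi,24)]
bx=lambda hx,hy,z:[[-hx,-hy,z],[hx,-hy,z],[hx,hy,z],[-hx,hy,z],[-hx,-hy,z]]
for n,(r0,c0) in {'scene0':(160,260),'side0':(150,230)}.items():
    z=load(n); f=6; im=cv2.resize(z['im'][r0:r0+100,c0:c0+130,::-1] if n=='scene0' else z['im'][r0:r0+100,c0:c0+170,::-1],None,fx=6 if n=='scene0' else 4.6,fy=6 if n=='scene0' else 4.6,interpolation=cv2.INTER_CUBIC)
    k=6 if n=='scene0' else 4.6
    for F,L in [(B,bx(.03,.065,.064)),(B,circ(.042,.011,.064)),(B,circ(-.042,.007,.064)),(B,bx(.05,.07,.008)),(S,bx(.045,.017,.052)),(S,bx(.045,.011,.042))]:
        p=((proj(z,F(L))-[c0,r0]+.5)*k).astype(np.int32); cv2.polylines(im,[p],False,(0,0,255),1)
    cv2.imwrite(f'pics/ov_{n}.png',im)
```

```text
(no output)
```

View pics/ov_scene0.png

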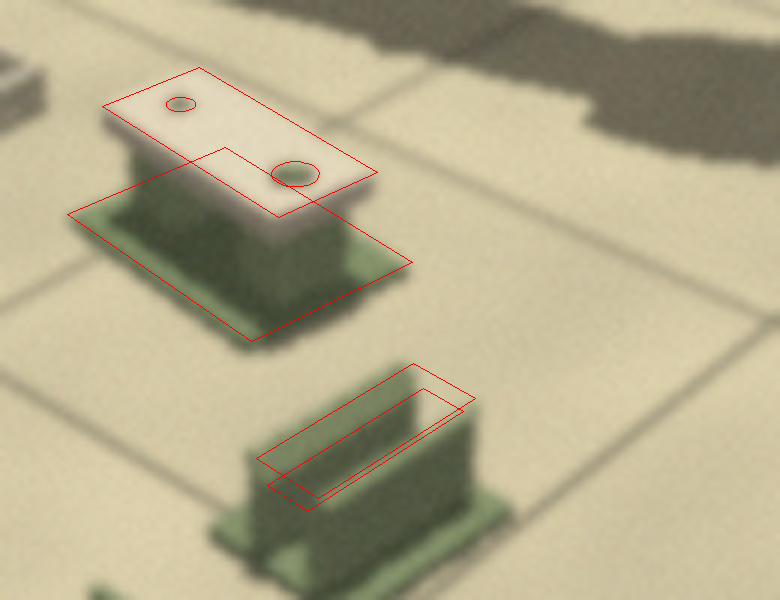

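View pics/ov_side0.png

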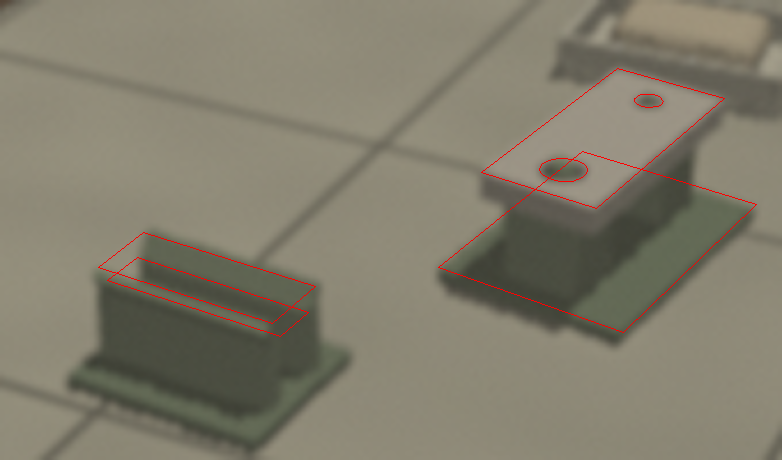

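```bash
cat >> h.py <<'E'
BR=dict(x=.501,y=-.1885,yaw=-.123); STD=dict(x=.6155,y=-.009,yaw=-.055)
def Rz(a): return Rn.from_euler('z',a).as_matrix()
def tool(d,x):
    d=np.array(d,float)/np.linalg.norm(d); x=np.array(x,float); x=x-d*(x@d); x/=np.linalg.norm(x); return np.stack([x,np.cross(d,x),d],1)
CF='cmd.npz'
def getcmd():
    s=arm.observe(); return np.array(s['position']),Rn.from_rotvec(s['ee_rot']).as_matrix()
def plan(wps,vmax=.05,wmax=.14,p=None,R=None,rnd=(2,3)):
    "wps: list of (pos,R[,n]). prints rows from current measured (or given) pose"
    if p is None: p,R=getcmd()
    out=[]
    for w in wps:
        q,Q=w[0],w[1]
        dr=Rn.from_matrix(R.T@Q).as_rotvec(); n=int(np.ceil(max(np.linalg.norm(q-p)/vmax,np.linalg.norm(dr)/wmax,1)))
        if len(w)>2: n=max(n,w[2])
        p0,R0=p.copy(),R.copy()
        for i in range(1,n+1):
            pt=p0+(q-p0)*i/n; Rt=R0@Rn.from_rotvec(dr*i/n).as_matrix()
            sh=np.round(R.T@(pt-p)*100,rnd[0]); rv=np.round(Rn.from_matrix(R.T@Rt).as_rotvec(),rnd[1])
            p=p+R@sh/100; R=R@Rn.from_rotvec(rv).as_matrix()
            out.append([float(v)+0. for v in [*sh,*rv]])
    for k in range(0,len(out),5): print(str(out[k:k+5]).replace(' ',''))
    return out,p,R
E
cat > p1.py <<'E'
from h import *
B=np.radians(45); W=Rz(BR['yaw'])
d=W@[0,np.sin(B),-np.cos(B)]; R2=tool(d,W@[-1,0,0])
g=-.018
gp=np.array([BR['x'],BR['y'],.057])+W@[0,g,0]
tcp=gp-.003*d
R1=Rn.from_euler('z',-2.36).as_matrix()@np.diag([1,-1,-1])
E
python3 - <<'E'
from p1 import *
pre=tcp-.09*d
print(pre,tcp)
plan([(np.array([.38,-.40,.26]),R1),(pre+[0,0,.05],R2),(pre,R2)])
E
```

```text
[ 0.49072336 -0.27162812  0.12276093] [ 0.49853131 -0.2084693   0.05912132]
[[-1.68,-3.17,-0.63,0.0,0.0,0.134],[-2.09,-2.91,-0.62,0.0,0.0,0.134],[-2.46,-2.61,-0.63,0.0,0.0,0.134],[-2.79,-2.25,-0.63,0.0,0.0,0.134],[-3.06,-1.87,-0.62,0.001,0.0,0.134]]
[[-3.29,-1.43,-0.63,0.0,0.001,0.134],[-3.44,-0.99,-0.62,0.0,0.0,0.134],[-3.55,-0.52,-0.63,0.0,0.0,0.134],[-1.88,0.15,0.97,-0.081,-0.039,0.095],[-1.82,0.24,1.06,-0.081,-0.04,0.095]]
[[-1.75,0.32,1.15,-0.081,-0.039,0.095],[-1.67,0.38,1.24,-0.082,-0.04,0.096],[-1.57,0.44,1.35,-0.081,-0.039,0.095],[-1.49,0.47,1.44,-0.081,-0.039,0.095],[-1.37,0.48,1.53,-0.081,-0.04,0.095]]
[[-1.27,0.48,1.63,-0.081,-0.039,0.095],[-1.16,0.46,1.72,-0.081,-0.04,0.095],[0.0,-3.54,3.53,0.0,0.0,0.0]]
```

>>> apply_moves:
  commands:
    - [-1.68,-3.17,-0.63,0.0,0.0,0.134]
    - [-2.09,-2.91,-0.62,0.0,0.0,0.134]
    - [-2.46,-2.61,-0.63,0.0,0.0,0.134]
    - [-2.79,-2.25,-0.63,0.0,0.0,0.134]
    - [-3.06,-1.87,-0.62,0.001,0.0,0.134]
  claw: -1
  newtons: 40

```text
clock: 0.65
position: [0.3038, -0.474, 0.2417]
ee_rot: [-1.745, 2.612, -0.001]
force: [1.2, -0.8, 0.3]
width: 0.996
```

>>> apply_moves:
  commands:
    - [-3.29,-1.43,-0.63,0.0,0.001,0.134]
    - [-3.44,-0.99,-0.62,0.0,0.0,0.134]
    - [-3.55,-0.52,-0.63,0.0,0.0,0.134]
    - [-1.88,0.15,0.97,-0.081,-0.039,0.095]
    - [-1.82,0.24,1.06,-0.081,-0.04,0.095]

```text
clock: 1.15
position: [0.4066, -0.3697, 0.2418]
ee_rot: [-0.907, 2.981, 0.282]
force: [-0.2, -0.6, 0.5]
width: 1.0
```

```bash
python3 -c "
from h import *
st()"
```

```text
{'clock': 1.15, 'joints': [0.612, 0.3869, 0.1464, 1.5895, -0.1608, 1.323, -1.7473], 'dq': [0.0638, 0.5826, 0.0982, -0.4516, -0.631, 0.6644, -0.6531], 'joint_efforts': [-2.2052, -68.4271, 0.8811, -29.6255, 0.6908, -0.4551, 1.1512], 'position': [0.4066, -0.3697, 0.2418], 'ee_rot': [-0.9073, 2.9812, 0.2815], 'force': [-0.1952, -0.6298, 0.4723], 'ft_torque': [-0.1284, -0.043, 0.0434], 'width': 1.0001}
```

>>> apply_moves:
  commands:
    - [-1.75,0.32,1.15,-0.081,-0.039,0.095]
    - [-1.67,0.38,1.24,-0.082,-0.04,0.096]
    - [-1.57,0.44,1.35,-0.081,-0.039,0.095]
    - [-1.49,0.47,1.44,-0.081,-0.039,0.095]
    - [-1.37,0.48,1.53,-0.081,-0.04,0.095]

```text
clock: 1.65
position: [0.4671, -0.3001, 0.192]
ee_rot: [-0.132, 2.953, 0.947]
force: [0.3, 0.7, -0.2]
width: 0.996
```

>>> apply_moves:
  commands:
    - [-1.27,0.48,1.63,-0.081,-0.039,0.095]
    - [-1.16,0.46,1.72,-0.081,-0.04,0.095]
    - [0,0,0,0,0,0]
    - [0,0,0,0,0,0]

```text
clock: 2.05
position: [0.4903, -0.2724, 0.1727]
ee_rot: [0.172, 2.856, 1.178]
force: [-0.3, -0.8, 0.1]
width: 1.001
```

```bash
python3 -c "
from p1 import *
st()
snap('wrist','w1')
plan([(tcp-.09*d,R2)])
p,R=getcmd(); print(p-(tcp-.09*d), Rn.from_matrix(R.T@R2).as_rotvec())"
```

```text
{'clock': 2.05, 'joints': [0.6982, 0.7068, 0.1625, 1.5012, -0.6569, 1.5556, -2.185], 'dq': [-0.0055, -0.0344, 0.0001, -0.0202, 0.0024, 0.002, 0.0027], 'joint_efforts': [0.2594, -76.4383, 2.1786, -24.0278, -2.6668, 3.4714, -0.1543], 'position': [0.4903, -0.2724, 0.1727], 'ee_rot': [0.1718, 2.8563, 1.1785], 'force': [-0.2854, -0.8133, 0.106], 'ft_torque': [-0.711, 0.0454, 0.0158], 'width': 1.0011}
[[0.02,-1.76,1.84,-0.002,0.0,0.002],[0.01,-1.75,1.83,-0.002,0.0,0.002]]
[ 6.16142909e-05 -9.86954796e-04  5.08136501e-02] [-0.0038566   0.00013496  0.00381227]
```

View pics/w1.png

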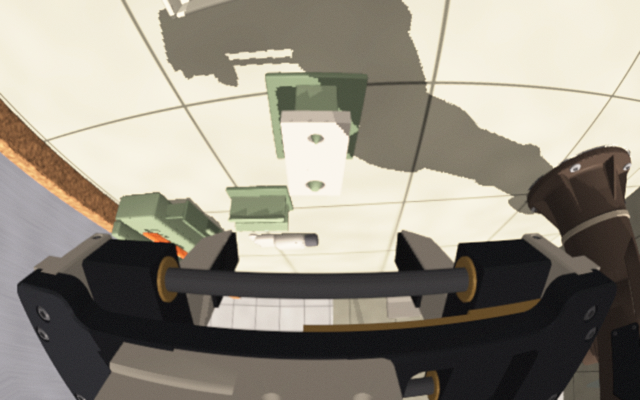

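The wrist view shows the plate between the jaws, with the small hole near (316,138), the large hole near (315,185) and its edges near x 281 and 349. I'll enlarge this to refine the pose.

```bash
cat >> h.py <<'E'
def fproj(z,P):
    c=np.atleast_2d(P)@np.array(z['R']).T+z['t']; r=np.hypot(c[:,0],c[:,1]); th=np.arctan2(r,c[:,2]); K=z['K']
    return c[:,:2]/r[:,None]*(th*K[0][0])[:,None]+[K[0][2],K[1][2]]
def fray(z,uv):
    K=z['K']; q=(np.atleast_2d(uv)-[K[0][2],K[1][2]])/K[0][0]; th=np.linalg.norm(q,axis=1); v=np.column_stack([q/th[:,None]*np.sin(th)[:,None],np.cos(th)])
    R=np.array(z['R']); return -R.T@z['t'], v@R
def fhit(z,uv,h):
    o,v=fray(z,uv); return o+v*((h-o[2])/v[:,2])[:,None]
def frame(x,y,yaw):
    return lambda P:np.array(P)@Rz(yaw).T+[x,y,0]
circ=lambda cy,r,z:[[r*np.cos(a),cy+r*np.sin(a),z] for a in np.linspace(0,2*np.pi,24)]
def bx(hx,hy,z,n=10):
    c=[[-hx,-hy,z],[hx,-hy,z],[hx,hy,z],[-hx,hy,z],[-hx,-hy,z]]; return np.concatenate([np.linspace(c[i],c[i+1],n) for i in range(4)])
E
cat > ovw.py <<'E'
from h import *
import sys
n,c0,r0,w,h,k=sys.argv[1],*map(int,sys.argv[2:7])
z=load(n); im=cv2.resize(z['im'][r0:r0+h,c0:c0+w,::-1],None,fx=k,fy=k,interpolation=cv2.INTER_CUBIC)
pr=fproj if n[0]=='w' else proj
B=frame(**BR);S=frame(**STD)
L=[(B,bx(.05,.07,.008)),(S,bx(.045,.017,.052)),(S,bx(.045,.011,.042))]
if 'noplate' in sys.argv: L+=[(B,circ(.042,.0085,.050)),(B,circ(-.042,.0045,.050)),(B,circ(.042,.0085,.062)),(B,circ(-.042,.0045,.062)),(B,bx(.02,.018,.05)+[0,.042,0]),(B,bx(.02,.018,.05)-[0,.042,0])]
else: L+=[(B,bx(.03,.065,.064)),(B,circ(.042,.011,.064)),(B,circ(-.042,.007,.064))]
for F,l in L:
    p=((pr(z,F(l))-[c0,r0]+.5)*k).astype(np.int32); cv2.polylines(im,[p],False,(0,0,255),1)
cv2.imwrite(f'pics/ov_{n}.png',im)
E
python3 ovw.py w1 215 65 160 180 4; mv pics/ov_w1.png pics/ov_w1a.png; python3 -c "
import cv2;im=cv2.imread('pics/ov_w1a.png');cv2.imwrite('pics/ov_w1.png',im[:600])"
```

```text
(no output)
```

View pics/ov_w1.png

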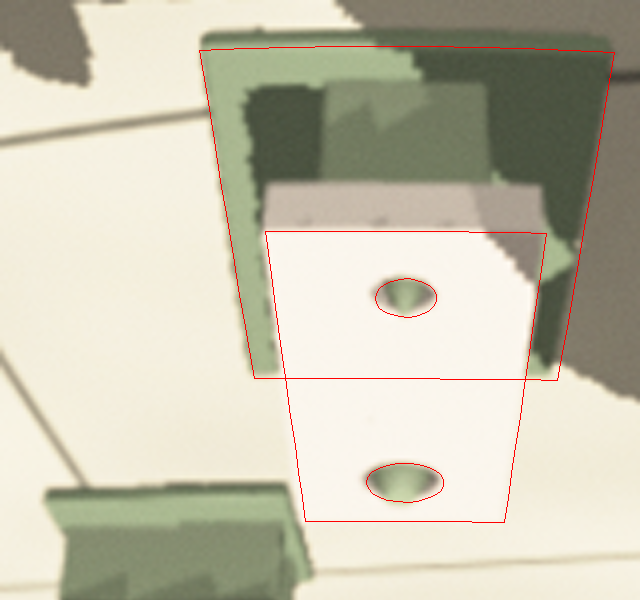

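The overlay matches the plate edges and holes within about 1 mm, so I'll approach along the tool axis.

```bash
python3 -c "
from p1 import *
plan([(tcp-.09*d,R2),(tcp,R2,4)])"
```

```text
[[0.02,-1.76,1.84,-0.002,0.0,0.002],[0.01,-1.75,1.83,-0.002,0.0,0.002],[0.0,0.0,2.25,0.0,0.0,0.0],[0.0,0.0,2.25,0.0,0.0,0.0],[0.0,0.0,2.25,0.0,0.0,0.0]]
[[0.0,-0.01,2.25,0.0,0.0,0.0]]
```

>>> apply_moves:
  commands:
    - [0.02,-1.76,1.84,-0.002,0.0,0.002]
    - [0.01,-1.75,1.83,-0.002,0.0,0.002]
    - [0.0,0.0,2.25,0.0,0.0,0.0]
    - [0.0,0.0,2.25,0.0,0.0,0.0]
    - [0.0,0.0,2.25,0.0,0.0,0.0]

```text
clock: 2.6
position: [0.4974, -0.2237, 0.0755]
ee_rot: [0.175, 2.853, 1.18]
force: [0.2, -0.3, 0.1]
width: 0.997
```

>>> apply_moves:
  commands:
    - [0.0,0.0,2.25,0.0,0.0,0.0]
    - [0,0,0,0,0,0]
    - [0,0,0,0,0,0]

```text
clock: 2.9
position: [0.4991, -0.2084, 0.0601]
ee_rot: [0.177, 2.853, 1.183]
force: [0.5, 0.2, -0.1]
width: 1.004
```

```bash
python3 -c "
from p1 import *
st()
snap('wrist','w2')
plan([(tcp,R2)])"; python3 ovw.py w2 200 60 240 180 3
```

```text
{'clock': 2.9, 'joints': [0.6469, 0.7915, 0.1166, 1.6748, -0.7223, 1.3097, -2.09], 'dq': [0.0159, -0.003, 0.0175, -0.0167, -0.0025, 0.0001, -0.0029], 'joint_efforts': [-1.4667, -77.5612, 0.3011, -18.2588, -2.1383, 3.7044, 0.0826], 'position': [0.4991, -0.2084, 0.0601], 'ee_rot': [0.1769, 2.8531, 1.183], 'force': [0.5168, 0.2182, -0.0926], 'ft_torque': [-0.7151, 0.0645, 0.0276], 'width': 1.0039}
[[0.08,-0.03,0.11,0.0,0.002,-0.001]]
```

View pics/ov_w2.png

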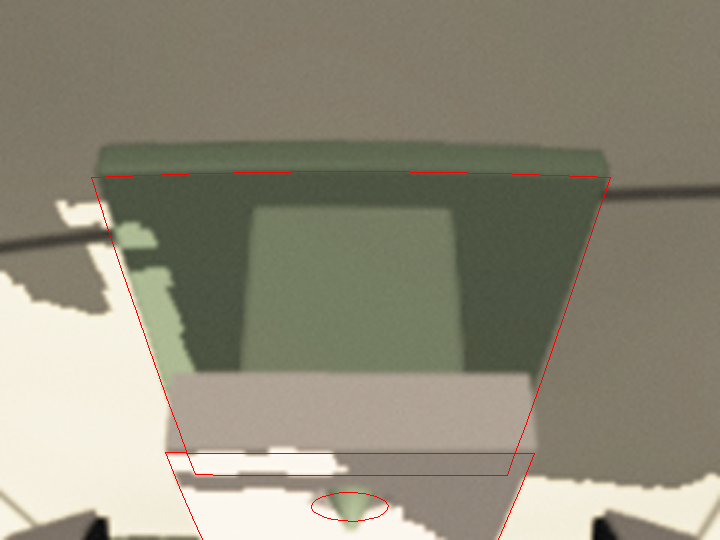

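Aligned, so I'll close the gripper.

>>> apply_moves:
  commands:
    - [0.08,-0.03,0.1,0,0,0]
    - [0,0,0,0,0,0]
    - [0,0,0,0,0,0]
    - [0,0,0,0,0,0]
    - [0,0,0,0,0,0]
  claw: 1
  newtons: 40

```text
clock: 3.45
position: [0.4981, -0.2072, 0.058]
ee_rot: [0.181, 2.853, 1.186]
force: [3.3, -0.3, 3.0]
width: 0.618
```

>>> apply_moves:
  commands:
    - [0,0,0,0,0,0]
    - [0,0,0,0,0,0]
    - [0,0,0,0,0,0]

```text
clock: 3.75
position: [0.4986, -0.2067, 0.0591]
ee_rot: [0.179, 2.851, 1.188]
force: [-0.0, 0.4, 8.7]
width: 0.358
```

```bash
python3 -c "
from p1 import *
s=st()
p,R=getcmd()
np.savez('pick.npz',p=p,R=R)
plan([(p+[0,0,.15],R)],vmax=.02)"
```

```text
{'clock': 3.75, 'joints': [0.6475, 0.7928, 0.1152, 1.6786, -0.7249, 1.3078, -2.0884], 'dq': [-0.0005, -0.0002, 0.0006, 0.0047, 0.0026, 0.0028, -0.0005], 'joint_efforts': [-0.3139, -74.4167, 1.8894, -18.2008, -1.1804, 1.9595, 0.0234], 'position': [0.4986, -0.2067, 0.0591], 'ee_rot': [0.1795, 2.851, 1.1876], 'force': [-0.0373, 0.4285, 8.6548], 'ft_torque': [0.5298, -0.0971, 0.0375], 'width': 0.3579}
[[0.0,1.33,-1.32,0.0,0.0,0.0],[0.0,1.33,-1.32,0.0,0.0,0.0],[0.0,1.33,-1.32,0.0,0.0,0.0],[0.0,1.33,-1.32,0.0,0.0,0.0],[0.0,1.34,-1.32,0.0,0.0,0.0]]
[[0.0,1.33,-1.32,0.0,0.0,0.0],[0.01,1.33,-1.32,0.0,0.0,0.0],[0.0,1.33,-1.32,0.0,0.0,0.0]]
```

The opening is 33 mm, less than the plate's 60 mm, so something is wrong. I'll look before moving.

```bash
python3 -c "
from h import *
snap('wrist','w3');z,_,_=snap('side','s3'); snap('scene','c3')
a=cv2.resize(z[130:230,290:430,::-1],None,fx=5,fy=5,interpolation=cv2.INTER_CUBIC); cv2.imwrite('pics/s3c.png',a)
z=load('scene3' if 0 else 'c3')['im']
cv2.imwrite('pics/c3c.png',cv2.resize(z[120:240,230:390,::-1],None,fx=5,fy=5,interpolation=cv2.INTER_CUBIC))
st()
"
```

```text
{'clock': 3.9, 'joints': [0.6475, 0.7928, 0.1152, 1.6788, -0.7249, 1.3079, -2.0884], 'dq': [-0.0021, -0.0011, -0.0002, 0.0005, 0.0023, -0.0013, 0.0001], 'joint_efforts': [-0.0729, -74.4715, 2.0584, -18.1077, -1.0995, 1.9995, 0.0249], 'position': [0.4985, -0.2065, 0.0591], 'ee_rot': [0.1795, 2.851, 1.188], 'force': [-0.3992, -0.0459, 8.4339], 'ft_torque': [0.5835, -0.0852, 0.0299], 'width': 0.2244}
```

View pics/w3.png

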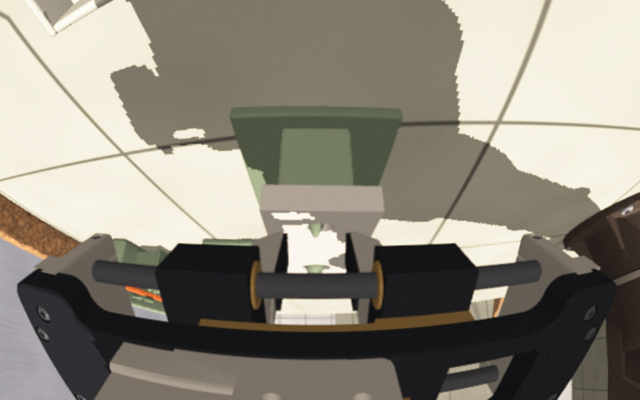

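View pics/s3c.png

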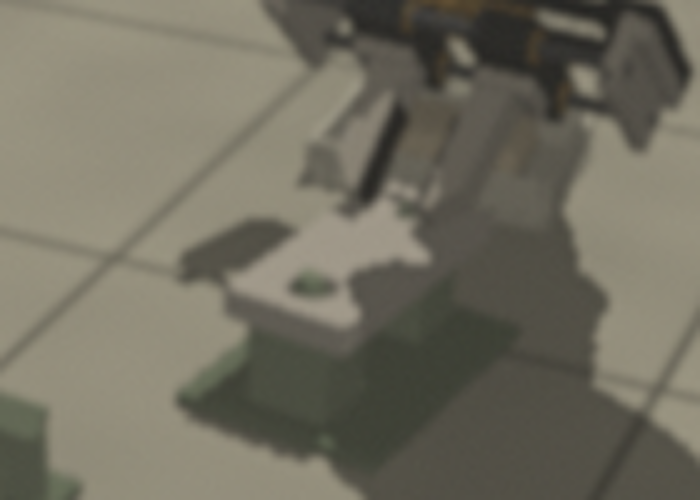

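View pics/c3c.png

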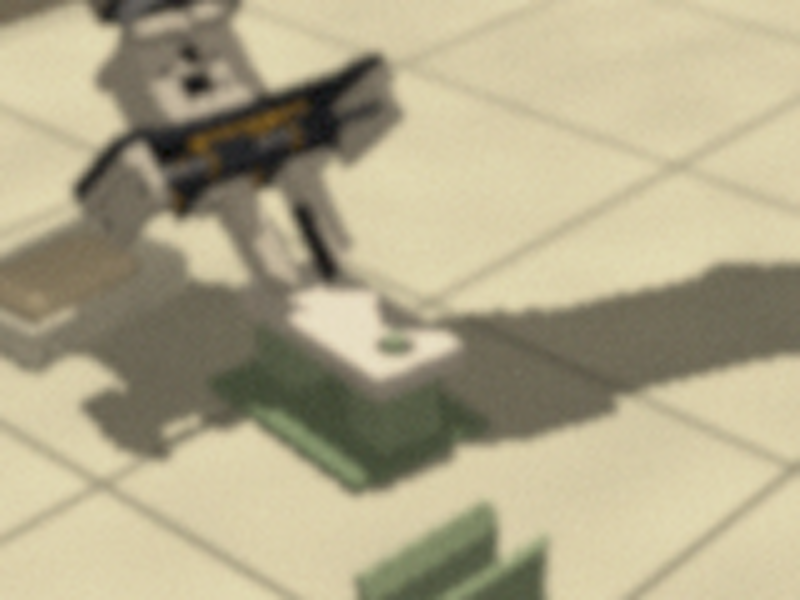

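The fingers slid over the top of the plate, so the tips did not reach as deep as expected. I'll check the finger geometry in the tool frame using the wrist depth.

Run:
```python
from h import *
from p1 import R2
def wc(n,p,Rt):
    z=load(n); d=z['d']; v,u=np.mgrid[0:400,0:640]
    o,ray=fray(z,np.column_stack([u.ravel(),v.ravel()]))
    rc=ray@np.array(z['R']).T
    X=o+ray*(d.ravel()/np.maximum(rc[:,2],1e-3))[:,None]
    return ((X-p)@Rt).reshape(400,640,3), X.reshape(400,640,3)
for n,p,rv in [('w1',[0.4903,-0.2724,0.1727],[0.1718,2.8563,1.1785]),('w3',[0.4985,-0.2065,0.0591],[.1795,2.851,1.188])]:
    Rt=Rn.from_rotvec(rv).as_matrix(); T,X=wc(n,np.array(p),Rt)
    z=load(n); C=-np.array(z['R']).T@z['t']; print('cam in tool',np.round((C-p)@Rt*1000,1))
    for uv in ([(237,235),(233,240),(225,240),(210,250),(398,235),(402,240),(420,250),(320,282)] if n=='w1' else [(288,235),(285,240),(275,240),(347,235),(350,240),(365,240),(315,250),(320,195)]):
        print(n,uv,'tool mm',np.round(T[uv[1],uv[0]]*1000,1),'world',np.round(X[uv[1],uv[0]]*1000,1))
```

```text
cam in tool [   0.3  -78.2 -175.1]
w1 (237, 235) tool mm [-176.8  201.3  442.1] world [720.7 157.5   1.4]
w1 (233, 240) tool mm [-45.5  -6.9 -24.4] world [ 532.8 -299.8  185.2]
w1 (225, 240) tool mm [-47.2 -10.9 -33.2] world [ 533.4 -309.   188.6]
w1 (210, 250) tool mm [-52.5  -9.8 -43.2] world [ 537.9 -315.9  196.4]
w1 (398, 235) tool mm [ 46.4  -7.8 -19. ] world [ 442.  -285.6  180.7]
w1 (402, 240) tool mm [ 46.2  -8.9 -28.1] world [ 441.2 -292.8  186.3]
w1 (420, 250) tool mm [ 51.3 -10.7 -44.1] world [ 434.7 -304.6  196.4]
w1 (320, 282) tool mm [  1.4 -28.9 -98.7] world [ 478.  -361.6  222.3]
cam in tool [   0.7  -79.  -174.3]
w3 (288, 235) tool mm [-15.4  -6.7 -13.8] world [ 512.  -222.8   64.1]
w3 (285, 240) tool mm [-15.8  -9.5 -26.6] world [ 511.  -233.8   71.1]
w3 (275, 240) tool mm [-20.6 -11.  -30. ] world [ 515.3 -238.    72.4]
w3 (347, 235) tool mm [ 17.4  -9.9 -21. ] world [ 478.5 -226.1   66.8]
w3 (350, 240) tool mm [ 18.5  -9.5 -26.6] world [ 477.  -229.6   71.1]
w3 (365, 240) tool mm [ 26.  -10.9 -29.6] world [ 469.1 -231.7   72.3]
w3 (315, 250) tool mm [-0.1 12.7  5.6] world [ 500.2 -193.7   64.2]
w3 (320, 195) tool mm [  2.5 -35.8 -31.5] world [ 490.1 -253.4   55.9]
```

Run:
```python
from h import *
z=load('w1'); p=np.array([0.4903,-0.2724,0.1727]); Rt=Rn.from_rotvec([0.1718,2.8563,1.1785]).as_matrix()
for t in [[46,-9.5,22],[46,-9.5,0],[46,-9.5,-16],[-46,-9.5,-16],[46,-9.5,-40],[-46,-9.5,22]]:
    print(t,np.round(fproj(z,p+Rt@(np.array(t)/1000)),1))
d=z['d']; v,u=np.mgrid[0:400,0:640]
o,ray=fray(z,np.column_stack([u.ravel(),v.ravel()])); rc=ray@np.array(z['R']).T
T=((o+ray*(d.ravel()/np.maximum(rc[:,2],1e-3))[:,None]-p)@Rt*1000).reshape(400,640,3)
m=(np.abs(T[...,0])>40)&(np.abs(T[...,0])<66)&(np.abs(T[...,1])<30)&(T[...,2]<60)&(T[...,2]>-60)
for s in (-1,1):
    q=T[m&(np.sign(T[...,0])==s)]; print(len(q),np.sort(q[:,2])[-12:].round(1), 'inner x',np.percentile(np.abs(q[:,0]),[1,50,99]).round(1),'y',np.percentile(q[:,1],[1,50,99]).round(1))
np.set_printoptions(linewidth=200)
for r in range(226,246,3): print(r,[tuple(T[r,c].round(0).astype(int)) for c in (396,398,400,404,408)])
im=cv2.resize(z['im'][200:320,200:440,::-1],None,fx=3.3,fy=3.3,interpolation=cv2.INTER_CUBIC); cv2.imwrite('pics/w1f.png',im)
```

```text
[46, -9.5, 22] [[383.2 208.3]]
[46, -9.5, 0] [[390.3 220. ]]
[46, -9.5, -16] [[396.4 230.1]]
[-46, -9.5, -16] [[235.4 229.7]]
[46, -9.5, -40] [[407.5 248.8]]
[-46, -9.5, 22] [[248.8 207.9]]
1667 [-17.2 -17.2 -17.1 -17.1 -17.1 -17.  -17.  -16.9 -16.9 -16.8 -16.8 -16.6] inner x [45.1 49.  62.7] y [-10.7  -9.6   9.2]
1672 [-17.3 -17.3 -17.3 -17.2 -17.2 -17.  -16.8 -16.8 -16.6 -16.6 -16.2 -16. ] inner x [45.7 49.6 63.3] y [-11.1 -10.    9. ]
226 [(np.int64(166), np.int64(164), np.int64(407)), (np.int64(170), np.int64(164), np.int64(407)), (np.int64(175), np.int64(164), np.int64(408)), (np.int64(183), np.int64(164), np.int64(407)), (np.int64(192), np.int64(165), np.int64(408))]
229 [(np.int64(169), np.int64(175), np.int64(417)), (np.int64(173), np.int64(175), np.int64(416)), (np.int64(178), np.int64(175), np.int64(416)), (np.int64(186), np.int64(174), np.int64(415)), (np.int64(198), np.int64(178), np.int64(422))]
232 [(np.int64(174), np.int64(189), np.int64(432)), (np.int64(0), np.int64(-78), np.int64(-175)), (np.int64(48), np.int64(-9), np.int64(-17)), (np.int64(49), np.int64(-10), np.in
[... 287 characters left out ...]
)]
238 [(np.int64(184), np.int64(216), np.int64(461)), (np.int64(46), np.int64(-7), np.int64(-21)), (np.int64(46), np.int64(-9), np.int64(-25)), (np.int64(48), np.int64(-9), np.int64(-26)), (np.int64(50), np.int64(-10), np.int64(-28))]
241 [(np.int64(187), np.int64(228), np.int64(469)), (np.int64(46), np.int64(-5), np.int64(-21)), (np.int64(46), np.int64(-7), np.int64(-25)), (np.int64(47), np.int64(-9), np.int64(-31)), (np.int64(49), np.int64(-10), np.int64(-31))]
244 [(np.int64(193), np.int64(245), np.int64(488)), (np.int64(46), np.int64(-3), np.int64(-21)), (np.int64(46), np.int64(-5), np.int64(-26)), (np.int64(47), np.int64(-8), np.int64(-31)), (np.int64(48), np.int64(-9), np.int64(-33))]
```

View pics/w1f.png

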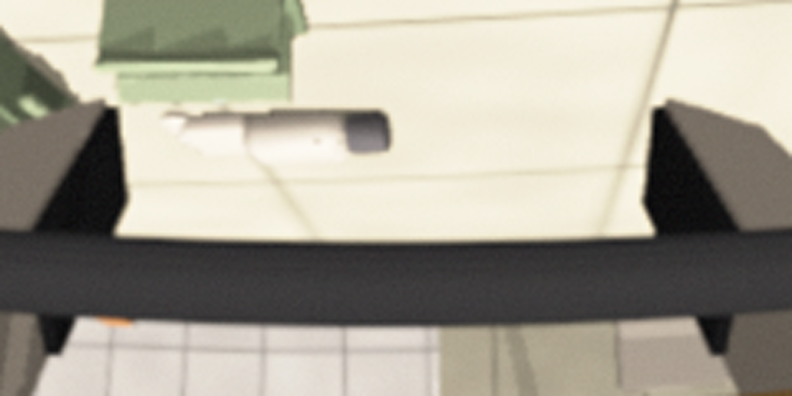

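The reported TCP is about 38 mm ahead of where the text puts it: the tips are at tool z = -16.5 mm, so the grasp point is at about -35.5 mm. I'll retreat, open and check the plate.

>>> apply_moves:
  commands:
    - [0,0,-1.5,0,0,0]
    - [0,0,-3,0,0,0]

```text
clock: 4.1
position: [0.4934, -0.2372, 0.0896]
ee_rot: [0.179, 2.854, 1.191]
force: [0.7, -1.1, 0.2]
width: 0.046
```

>>> apply_moves:
  commands:
    - [0,0,-2,0,0,0]
    - [0,0,0,0,0,0]
    - [0,0,0,0,0,0]
    - [0,0,0,0,0,0]
    - [0,0,0,0,0,0]
  claw: -1

```text
clock: 4.6
position: [0.492, -0.2514, 0.1032]
ee_rot: [0.18, 2.853, 1.189]
force: [-0.2, -0.5, -0.5]
width: 0.436
```

```bash
python3 -c "
from h import *
st(); snap('wrist','w4')"; python3 ovw.py w4 200 60 240 180 3; sed -i 's/^tcp=.*/tcp=gp+.0355*d/' p1.py
cat >> h.py <<'E'
GZ=-.0355
E
python3 -c "
from p1 import *
print(tcp); plan([(tcp-.03*d,R2,2),(tcp,R2,2)])"
```

```text
{'clock': 4.6, 'joints': [0.687, 0.7706, 0.1435, 1.5817, -0.6824, 1.4323, -2.1239], 'dq': [0.0011, -0.0013, 0.0035, -0.0053, 0.0005, 0.0024, -0.0001], 'joint_efforts': [0.2938, -80.6358, 2.0696, -22.0995, -2.2678, 3.7158, 0.0283], 'position': [0.492, -0.2514, 0.1032], 'ee_rot': [0.1801, 2.8533, 1.1891], 'force': [-0.1966, -0.4985, -0.465], 'ft_torque': [-0.7197, 0.0057, -0.0268], 'width': 0.4356}
[ 0.50187138 -0.18145137  0.03189771]
[[-0.06,-0.03,3.53,0.002,0.0,-0.002],[-0.06,-0.03,3.52,0.002,-0.001,-0.001],[0.0,0.0,1.5,0.0,0.0,0.0],[0.01,0.0,1.5,0.0,0.0,0.0]]
```

View pics/ov_w4.png

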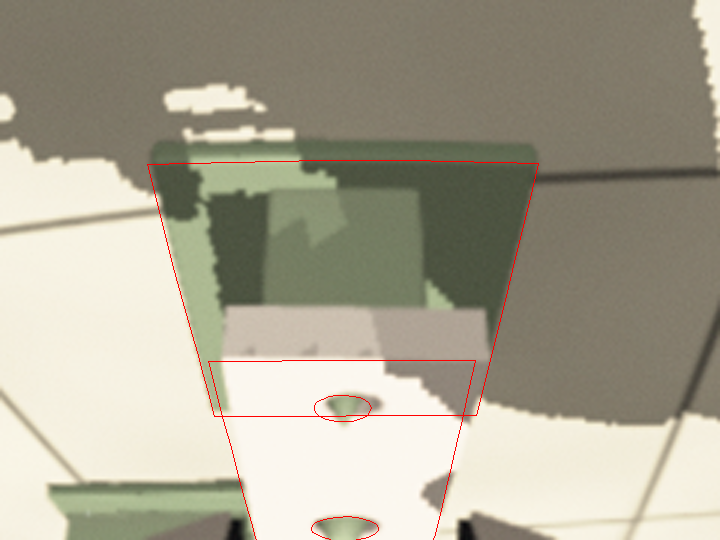

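The plate shifted slightly within its pin clearance, about 2 to 3 mm at the small end, and is still seated. I'll finish opening and approach to the corrected depth.

>>> apply_moves:
  commands:
    - [0,0,0,0,0,0]
    - [0,0,0,0,0,0]
    - [0,0,0,0,0,0]
    - [0,0,0,0,0,0]
    - [0,0,0,0,0,0]

```text
clock: 5.15
position: [0.4922, -0.2527, 0.1037]
ee_rot: [0.181, 2.853, 1.186]
force: [0.2, -0.9, -0.9]
width: 0.913
```

>>> apply_moves:
  commands:
    - [0,0,0,0,0,0]
    - [0.0,-0.03,3.5,0.002,0.0,-0.002]
    - [0.0,-0.03,3.5,0.002,0,0]
    - [0.0,0.0,1.5,0.0,0.0,0.0]
    - [0.0,0.0,1.5,0.0,0.0,0.0]

```text
clock: 5.65
position: [0.501, -0.1824, 0.0323]
ee_rot: [0.178, 2.855, 1.181]
force: [-0.3, -0.1, 0.4]
width: 1.0
```

>>> apply_moves:
  commands:
    - [0,0,0,0,0,0]
    - [0,0,0,0,0,0]

```text
clock: 5.85
position: [0.5011, -0.184, 0.0331]
ee_rot: [0.179, 2.855, 1.179]
force: [-0.6, -0.7, 0.4]
width: 0.999
```

```bash
python3 -c "
from p1 import *
st(); snap('wrist','w5')
snap('side','s5')
z=load('s5')['im']; cv2.imwrite('pics/s5c.png',cv2.resize(z[130:230,290:430,::-1],None,fx=5,fy=5,interpolation=cv2.INTER_CUBIC))
plan([(tcp,R2)])"
```

```text
{'clock': 5.85, 'joints': [0.6261, 0.8109, 0.0986, 1.725, -0.7494, 1.2365, -2.0669], 'dq': [0.0061, -0.009, 0.0088, -0.0086, 0.0006, -0.0007, -0.002], 'joint_efforts': [-1.1294, -77.2142, 0.0767, -16.7695, -2.0074, 3.7863, 0.053], 'position': [0.5011, -0.184, 0.0331], 'ee_rot': [0.1788, 2.8547, 1.1789], 'force': [-0.6219, -0.7247, 0.3533], 'ft_torque': [-0.6712, 0.066, 0.0453], 'width': 0.999}
[[-0.02,0.13,0.31,-0.003,0.002,-0.001]]
```

View pics/w5.png

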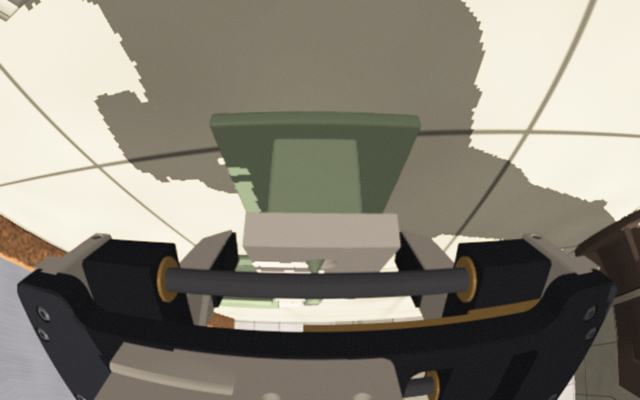

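View pics/s5c.png

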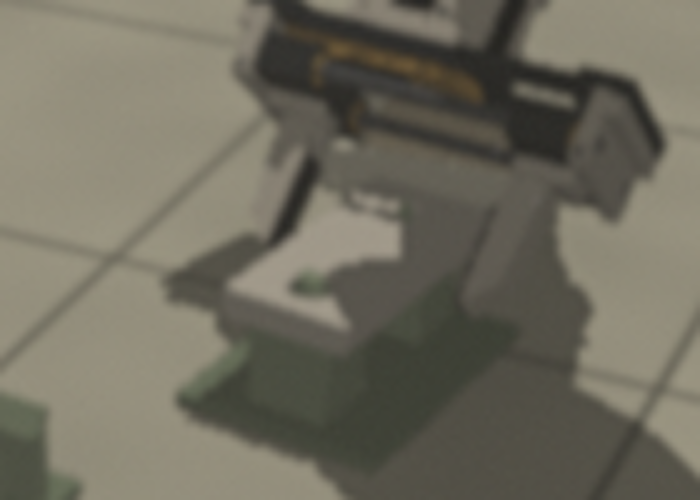

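The fingers now straddle the plate, so I'll close.

>>> apply_moves:
  commands:
    - [0.1,0.1,0.1,0,0,0]
    - [0,0,0,0,0,0]
    - [0,0,0,0,0,0]
    - [0,0,0,0,0,0]
    - [0,0,0,0,0,0]
  claw: 1
  newtons: 40

```text
clock: 6.45
position: [0.5002, -0.1815, 0.0328]
ee_rot: [0.178, 2.855, 1.18]
force: [0.9, 0.0, 1.7]
width: 0.649
```

>>> apply_moves:
  commands:
    - [0,0,0,0,0,0]
    - [0,0,0,0,0,0]
    - [0,0,0,0,0,0]

```text
clock: 6.75
position: [0.5002, -0.1814, 0.0328]
ee_rot: [0.178, 2.855, 1.18]
force: [-0.1, -0.4, 2.3]
width: 0.649
```

```bash
python3 -c "
from p1 import *
st(); p,R=getcmd(); np.savez('pick.npz',p=p,R=R); print(p,p+R[:,2]*GZ); print(R)"
```

```text
{'clock': 6.75, 'joints': [0.625, 0.8094, 0.097, 1.7307, -0.7507, 1.2329, -2.0655], 'dq': [0.0001, -0.0007, 0.0012, 0.0017, -0.0019, 0.0021, 0.0008], 'joint_efforts': [-0.1684, -77.2201, 0.7173, -16.7342, -1.7441, 3.7348, 0.0044], 'position': [0.5002, -0.1814, 0.0328], 'ee_rot': [0.1781, 2.8547, 1.1802], 'force': [-0.1435, -0.4266, 2.2669], 'ft_torque': [-0.6182, -0.0214, -0.0235], 'width': 0.6485}
[ 0.50021134 -0.18143811  0.0327579 ] [ 0.4971025  -0.20631316  0.05789387]
[[-9.92255105e-01  8.80953407e-02  8.75729224e-02]
 [ 1.24216602e-01  7.02553863e-01  7.00705577e-01]
 [ 2.04201652e-04  7.06156697e-01 -7.08055561e-01]]
```

Gripped, with an opening of 59.7 mm. I'll save the grasp relation and plan the lift, the roll about the tool axis and the move over the stand.

```bash
cat > p2.py <<'E'
from h import *
k=np.load('pick.npz'); pp,Rp=k['p'],k['R']
Wb=Rz(-.1245)
G=pp+Rp[:,2]*GZ; ya=Wb[:,1]; off=(np.array([BR['x'],BR['y'],0])-[G[0],G[1],0])@ya
Pc=np.array([G[0],G[1],0])+off*ya; Pc[2]=.057
# plate in tool
pt=Rp.T@(Pc-pp); Rt=Rp.T@Wb
def toolfor(P,RP): # tool pose for plate pose
    R=RP@Rt.T; return P-R@pt,R
Ws=Rz(STD['yaw'])
RP=np.stack([-Ws[:,0],[0,0,-1],-Ws[:,1]],1); assert np.linalg.det(RP)>0
def standpose(z,dx=0,dy=0): return toolfor(np.array([STD['x'],STD['y'],z])+Ws@[dx,dy,0],RP)
E
python3 - <<'E'
from p2 import *
print('plate c',Pc,'off',off,'pt',pt)
q,Q=standpose(.20); print(q,Q)
p1=pp+[0,0,.17]; Rz_=lambda a:Rn.from_rotvec([0,0,a]).as_matrix()
plan([(pp+[0,0,.03],Rp,3),(p1,Rp,4),(p1+(q-p1)*.3,Rp@Rz_(-.95)),(p1+(q-p1)*.65,Rp@Rz_(-2.)),(q,Q)])
E
```

```text
plate c [ 0.4993575  -0.18829445  0.057     ] off 0.018159268799703598 pt [ 5.12634239e-07  1.22265559e-02 -2.20437975e-02]
[0.61683681 0.01520521 0.19309071] [[ 9.98476634e-01 -3.89900850e-02  3.90408006e-02]
 [-5.51761667e-02 -7.05079487e-01  7.06978435e-01]
 [-3.82815474e-05 -7.08055570e-01 -7.06156717e-01]]
[[0.0,0.71,-0.71,0.0,0.0,0.0],[0.0,0.7,-0.71,0.0,0.0,0.0],[0.0,0.71,-0.7,0.0,0.0,0.0],[0.0,2.47,-2.48,0.0,0.0,0.0],[0.0,2.47,-2.48,0.0,0.0,0.0]]
[[0.0,2.47,-2.48,0.0,0.0,0.0],[0.0,2.47,-2.48,0.0,0.0,0.0],[-0.39,0.61,0.66,0.0,0.0,-0.136],[-0.47,0.55,0.67,0.0,0.0,-0.135],[-0.54,0.48,0.66,0.0,0.0,-0.136]]
[[-0.6,0.4,0.67,0.0,0.0,-0.136],[-0.65,0.32,0.66,0.0,0.0,-0.136],[-0.68,0.23,0.66,0.0,0.0,-0.135],[-0.71,0.13,0.67,0.0,0.0,-0.136],[-0.74,0.04,0.68,0.0,0.0,-0.131]]
[[-0.73,-0.07,0.67,0.0,0.0,-0.132],[-0.72,-0.15,0.68,0.0,0.0,-0.131],[-0.69,-0.25,0.68,0.0,0.0,-0.131],[-0.66,-0.34,0.68,0.0,0.0,-0.131],[-0.6,-0.42,0.67,0.0,0.0,-0.131]]
[[-0.55,-0.5,0.68,0.0,0.0,-0.132],[-0.47,-0.56,0.68,0.0,0.0,-0.131],[-0.35,-0.55,0.6,-0.003,-0.005,-0.132],[-0.28,-0.6,0.6,-0.003,-0.005,-0.133],[-0.19,-0.63,0.6,-0.003,-0.005,-0.132]]
[[-0.1,-0.65,0.6,-0.002,-0.005,-0.132],[-0.01,-0.65,0.6,-0.003,-0.005,-0.132],[0.07,-0.66,0.6,-0.003,-0.005,-0.133],[0.17,-0.64,0.59,-0.003,-0.005,-0.132],[0.25,-0.62,0.6,-0.003,-0.005,-0.132]]
[[0.34,-0.58,0.58,-0.003,-0.005,-0.133]]
```

>>> apply_moves:
  commands:
    - [0.0,0.71,-0.71,0.0,0.0,0.0]
    - [0.0,0.7,-0.71,0.0,0.0,0.0]
    - [0.0,0.71,-0.7,0.0,0.0,0.0]
    - [0.0,2.47,-2.48,0.0,0.0,0.0]
    - [0.0,2.47,-2.48,0.0,0.0,0.0]

```text
clock: 7.25
position: [0.4994, -0.1809, 0.1341]
ee_rot: [0.179, 2.856, 1.182]
force: [0.8, -0.8, -1.4]
width: 0.653
```

```bash
python3 -c "
from h import *
z=load('side0');X=cloud(z).reshape(-1,3)
s=(X[:,2]>.05)&(X[:,2]<.1)&(X[:,0]>.62)&(X[:,0]<.9)&(X[:,1]>-.2)&(X[:,1]<.2); print(np.percentile(X[s],[0,1,5,50,99],axis=0).round(3))
z=load('scene0');X=cloud(z).reshape(-1,3)
s=(X[:,2]>.05)&(X[:,2]<.1)&(X[:,0]>.62)&(X[:,0]<.9)&(X[:,1]>-.2)&(X[:,1]<.2); print(np.percentile(X[s],[0,1,5,50,99],axis=0).round(3))
s&=np.abs(X[:,1])<.05;print(np.percentile(X[s],[0,1,5,50,99],axis=0).round(3))
snap('wrist','w6');st()"
```

```text
[[ 0.621 -0.05   0.05 ]
 [ 0.655 -0.044  0.05 ]
 [ 0.793 -0.03   0.05 ]
 [ 0.852  0.096  0.059]
 [ 0.882  0.198  0.082]]
[[ 0.62  -0.054  0.05 ]
 [ 0.65  -0.047  0.05 ]
 [ 0.792 -0.034  0.051]
 [ 0.842  0.092  0.061]
 [ 0.89   0.198  0.083]]
[[ 0.62  -0.05   0.05 ]
 [ 0.63  -0.048  0.05 ]
 [ 0.793 -0.044  0.051]
 [ 0.844  0.004  0.059]
 [ 0.891  0.049  0.083]]
{'clock': 7.3, 'joints': [0.609, 0.6607, 0.1211, 1.6917, -0.7137, 1.3774, -2.1825], 'dq': [0.0046, 0.0235, -0.0051, -0.0117, -0.0283, -0.0912, 0.0697], 'joint_efforts': [-0.8938, -52.6727, 0.4578, -14.349, -1.2607, 1.5478, 0.5], 'position': [0.5015, -0.1822, 0.1398], 'ee_rot': [0.1746, 2.8518, 1.1759], 'force': [1.4108, -1.4487, 2.8699], 'ft_torque': [-0.766, 0.0127, -0.0083], 'width': 0.6489}
```

View pics/w6.png

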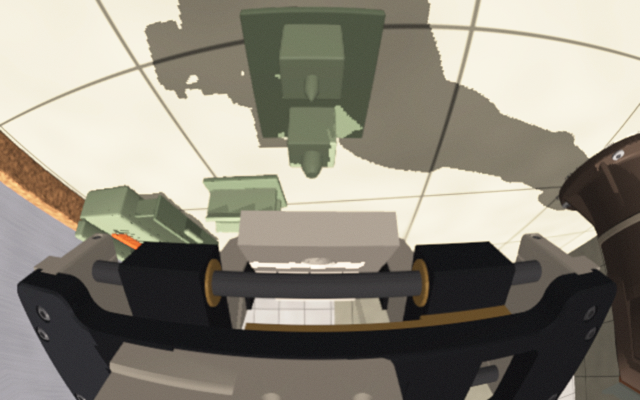

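The plate is held and the bridge pins show near (312,88) and (311,165). The organizer starts at about x = 0.79, so there is room. I'll refine the bridge pose from this view.

```bash
python3 ovw.py w6 225 0 170 185 4 noplate; python3 -c "
import cv2;im=cv2.imread('pics/ov_w6.png');cv2.imwrite('pics/ov_w6.png',im[:600]); im=cv2.imread('pics/w6.png')"; cp pics/w6.npz pics/w6x.npz; python3 ovw.py w6x 190 160 120 90 6 noplate
```

```text
(no output)
```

View pics/ov_w6.png

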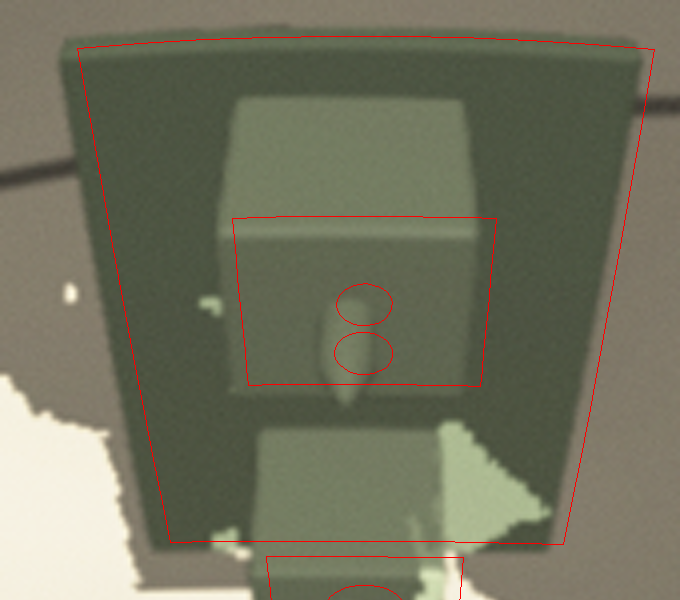

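View pics/ov_w6x.png

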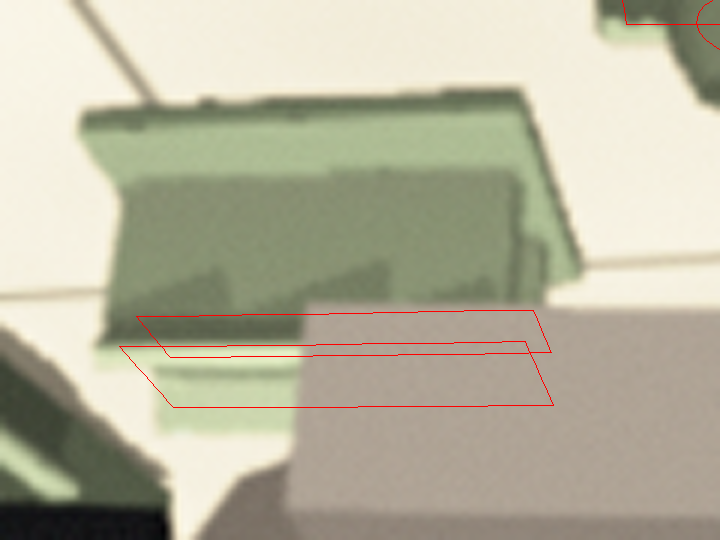

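The arm was still moving during that picture. I'll finish the lift, let it settle and take another.

>>> apply_moves:
  commands:
    - [0.0,2.47,-2.48,0.0,0.0,0.0]
    - [0.0,2.47,-2.48,0.0,0.0,0.0]
    - [0,0,0,0,0,0]
    - [0,0,0,0,0,0]
    - [0,0,0,0,0,0]

```text
clock: 7.8
position: [0.4996, -0.1811, 0.2021]
ee_rot: [0.179, 2.856, 1.182]
force: [-0.7, 0.8, -1.8]
width: 0.65
```

```bash
python3 -c "
from h import *
st();snap('wrist','w7')"; python3 ovw.py w7 225 0 170 150 4 noplate
```

```text
{'clock': 7.8, 'joints': [0.6008, 0.5866, 0.1327, 1.6487, -0.6954, 1.4739, -2.2607], 'dq': [0.0014, 0.0141, -0.0005, 0.0023, -0.0036, 0.0008, 0.0008], 'joint_efforts': [0.0327, -73.6742, 1.1808, -25.8034, -3.037, 3.6793, 0.0182], 'position': [0.4996, -0.1811, 0.2021], 'ee_rot': [0.1786, 2.8557, 1.1815], 'force': [-0.7431, 0.8109, -1.7576], 'ft_torque': [-0.9015, 0.1372, -0.0113], 'width': 0.6504}
```

View pics/ov_w7.png

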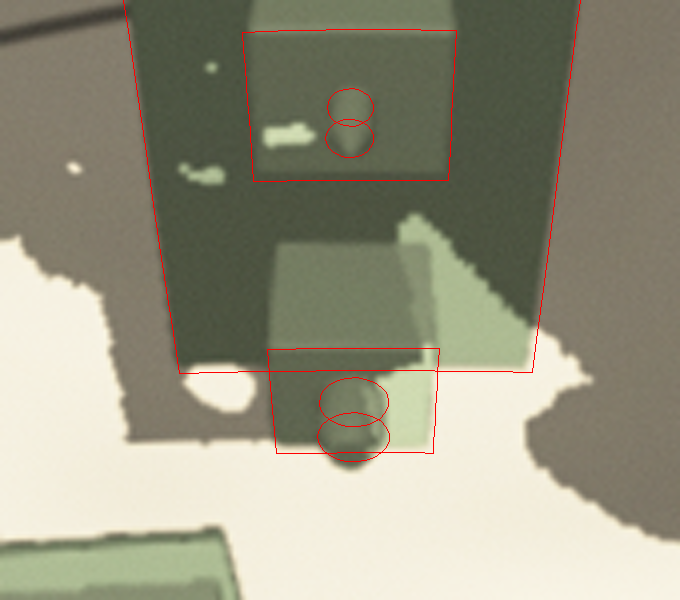

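View pics/w7.png

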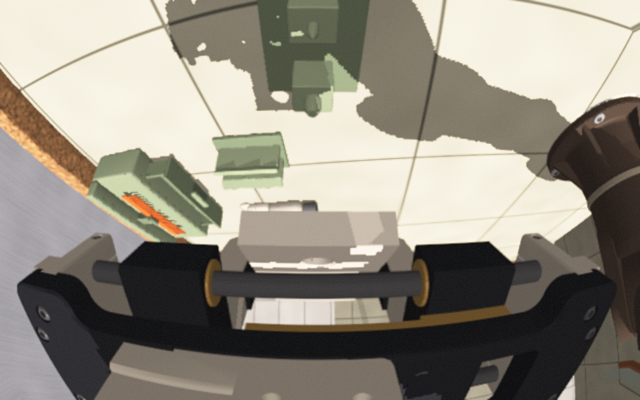

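This settled view matches the bridge model within 1 mm. Now I'll check the stand in the same picture and replan the transfer.

```bash
cp pics/w7.npz pics/w7s.npz; python3 ovw.py w7s 200 120 100 80 7 noplate
python3 - <<'E'
from p2 import *
q,Q=standpose(.18)
p1,R1=getcmd(); Rz_=lambda a:Rn.from_rotvec([0,0,a]).as_matrix()
plan([(p1+(q-p1)*.3,R1@Rz_(-.95)),(p1+(q-p1)*.65,R1@Rz_(-2.)),(q,Q)])
E
```

```text
[[-0.39,0.55,0.72,0.0,0.0,-0.136],[-0.47,0.49,0.72,0.0,0.0,-0.135],[-0.53,0.42,0.72,0.0,0.0,-0.136],[-0.58,0.35,0.72,0.0,0.0,-0.136],[-0.62,0.26,0.72,0.0,0.0,-0.136]]
[[-0.65,0.18,0.72,0.0,0.0,-0.135],[-0.67,0.09,0.72,0.0,0.0,-0.136],[-0.69,0.0,0.74,0.0,0.0,-0.131],[-0.68,-0.09,0.73,0.0,0.0,-0.132],[-0.67,-0.19,0.74,0.0,0.0,-0.131]]
[[-0.63,-0.26,0.73,0.0,0.0,-0.131],[-0.6,-0.35,0.74,0.0,0.0,-0.131],[-0.54,-0.42,0.73,0.0,0.0,-0.132],[-0.49,-0.49,0.74,0.0,0.0,-0.131],[-0.41,-0.55,0.74,0.0,0.0,-0.131]]
[[-0.3,-0.53,0.65,-0.003,-0.005,-0.132],[-0.23,-0.57,0.66,-0.003,-0.005,-0.133],[-0.15,-0.6,0.65,-0.003,-0.004,-0.132],[-0.06,-0.61,0.65,-0.002,-0.005,-0.133],[0.02,-0.62,0.65,-0.003,-0.005,-0.132]]
[[0.11,-0.61,0.65,-0.003,-0.005,-0.133],[0.18,-0.59,0.64,-0.003,-0.005,-0.132],[0.27,-0.57,0.64,-0.003,-0.005,-0.132],[0.35,-0.52,0.64,-0.003,-0.004,-0.133]]
```

View pics/ov_w7s.png

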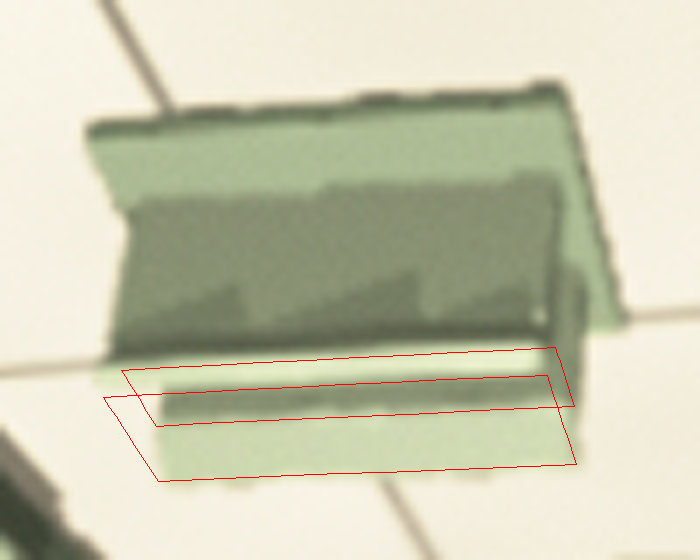

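The stand model also matches, so I'll run the transfer.

>>> apply_moves:
  commands:
    - [-0.39,0.55,0.72,0.0,0.0,-0.136]
    - [-0.47,0.49,0.72,0.0,0.0,-0.135]
    - [-0.53,0.42,0.72,0.0,0.0,-0.136]
    - [-0.58,0.35,0.72,0.0,0.0,-0.136]
    - [-0.62,0.26,0.72,0.0,0.0,-0.136]

```text
clock: 8.35
position: [0.525, -0.1388, 0.1954]
ee_rot: [-0.733, 2.552, 1.012]
force: [0.1, 0.3, -1.8]
width: 0.65
```

>>> apply_moves:
  commands:
    - [-0.65,0.18,0.72,0.0,0.0,-0.135]
    - [-0.67,0.09,0.72,0.0,0.0,-0.136]
    - [-0.69,0.0,0.74,0.0,0.0,-0.131]
    - [-0.68,-0.09,0.73,0.0,0.0,-0.132]
    - [-0.67,-0.19,0.74,0.0,0.0,-0.131]

```text
clock: 8.85
position: [0.5504, -0.0962, 0.1891]
ee_rot: [-1.441, 2.053, 0.771]
force: [1.0, -0.1, -1.0]
width: 0.653
```

```bash
python3 -c "
from h import *
st()"
```

```text
{'clock': 8.85, 'joints': [0.6749, 0.592, -0.211, 1.6779, -0.639, 1.2721, -1.1192], 'dq': [0.067, 0.0375, -0.3379, 0.012, 0.0756, -0.2002, 1.0852], 'joint_efforts': [-0.522, -72.0083, -4.4559, -25.4449, -3.7425, 3.4104, -2.2178], 'position': [0.5504, -0.0962, 0.1891], 'ee_rot': [-1.4405, 2.0526, 0.771], 'force': [1.0, -0.0873, -1.0105], 'ft_torque': [-1.0111, 0.1928, -0.0204], 'width': 0.6531}
```

>>> apply_moves:
  commands:
    - [-0.63,-0.26,0.73,0.0,0.0,-0.131]
    - [-0.6,-0.35,0.74,0.0,0.0,-0.131]
    - [-0.54,-0.42,0.73,0.0,0.0,-0.132]
    - [-0.49,-0.49,0.74,0.0,0.0,-0.131]
    - [-0.41,-0.55,0.74,0.0,0.0,-0.131]

```text
clock: 9.35
position: [0.5759, -0.0534, 0.1828]
ee_rot: [-1.948, 1.423, 0.487]
force: [-0.1, -0.2, -1.1]
width: 0.65
```

>>> apply_moves:
  commands:
    - [-0.3,-0.53,0.65,-0.003,-0.005,-0.132]
    - [-0.23,-0.57,0.66,-0.003,-0.005,-0.133]
    - [-0.15,-0.6,0.65,-0.003,-0.004,-0.132]
    - [-0.06,-0.61,0.65,-0.002,-0.005,-0.133]
    - [0.02,-0.62,0.65,-0.003,-0.005,-0.132]

```text
clock: 9.85
position: [0.5986, -0.0154, 0.1771]
ee_rot: [-2.257, 0.684, 0.206]
force: [-0.4, 0.2, -0.8]
width: 0.651
```

>>> apply_moves:
  commands:
    - [0.11,-0.61,0.65,-0.003,-0.005,-0.133]
    - [0.18,-0.59,0.64,-0.003,-0.005,-0.132]
    - [0.27,-0.57,0.64,-0.003,-0.005,-0.132]
    - [0.35,-0.52,0.64,-0.003,-0.004,-0.133]
    - [0,0,0,0,0,0]

```text
clock: 10.35
position: [0.6169, 0.0162, 0.173]
ee_rot: [-2.353, 0.06, -0.027]
force: [-0.5, 0.5, -2.4]
width: 0.65
```

```bash
python3 -c "
from p2 import *
st(); snap('wrist','w8'); snap('side','s8'); snap('scene','c8')
z=load('s8')['im']; cv2.imwrite('pics/s8c.png',cv2.resize(z[80:260,200:400,::-1],None,fx=3.3,fy=3.3,interpolation=cv2.INTER_CUBIC))
q,Q=standpose(.18); plan([(q,Q)])"
```

```text
{'clock': 10.35, 'joints': [0.7499, 0.7345, -0.6884, 1.6068, -0.3901, 1.0706, 0.3393], 'dq': [0.0042, -0.0167, 0.0397, 0.0054, -0.0282, 0.0163, -0.1185], 'joint_efforts': [0.3333, -73.2184, -16.8588, -25.2885, -3.4775, 1.3019, 1.8394], 'position': [0.6169, 0.0162, 0.173], 'ee_rot': [-2.3534, 0.0604, -0.0273], 'force': [-0.5064, 0.5023, -2.3611], 'ft_torque': [-1.005, -0.081, -0.0069], 'width': 0.6504}
[[-0.03,-0.06,0.08,0.001,-0.001,-0.003]]
```

View pics/w8.png

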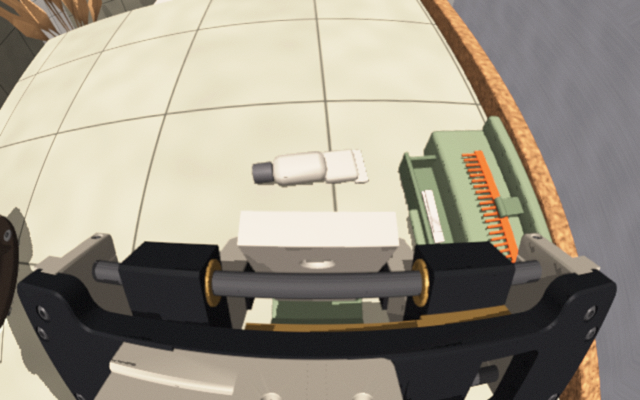

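View pics/s8c.png

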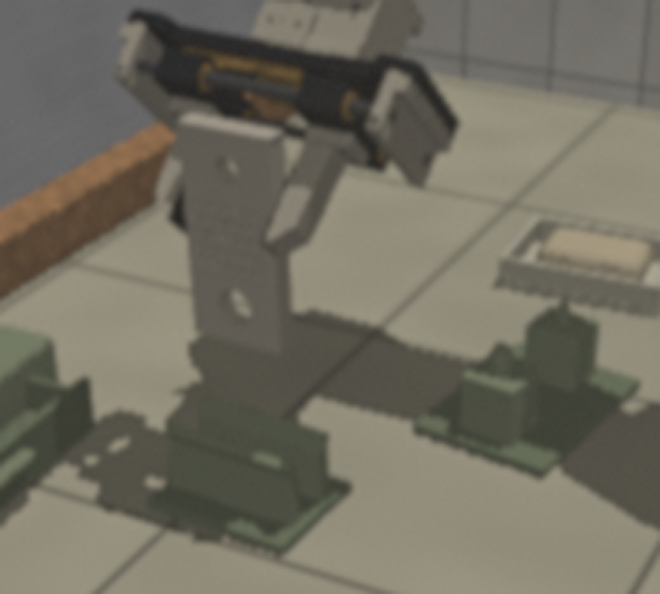

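The plate hangs upright over the stand, large hole down and ribs facing +y. I'll verify its position from the side depth before lowering.

```bash
cat > pf.py <<'E'
from h import *
import sys
def fit(n,zlo,zhi,show=True):
    z=load(n); X=cloud(z).reshape(-1,3)
    s=(z['d'].reshape(-1)>0)&(X[:,2]>zlo)&(X[:,2]<zhi)&(X[:,0]>.57)&(X[:,0]<.66)&(X[:,1]>-.06)&(X[:,1]<.05)
    P=X[s]
    Y=(P-[STD['x'],STD['y'],0])@Rz(STD['yaw'])
    # main face plane: y = a + b z + c x robust
    for _ in range(6):
        A=np.column_stack([np.ones(len(Y)),Y[:,2],Y[:,0]]); c,*_=np.linalg.lstsq(A,Y[:,1],rcond=None); r=Y[:,1]-A@c
        Y=Y[np.abs(r)<max(.0015,1.5*np.median(np.abs(r)))]
    print(n,len(P),len(Y),'a,b,c',c.round(4),'y at z=.05,.14',(c[0]+c[1]*.05).round(4),(c[0]+c[1]*.14).round(4),'x range',np.percentile(Y[:,0],[1,99]).round(4),'z range',np.percentile(Y[:,2],[.5,99.5]).round(4))
    return Y
if __name__=='__main__': fit(sys.argv[1],float(sys.argv[2]),float(sys.argv[3]))
E
python3 pf.py s8 .12 .26; python3 pf.py s8 .12 .155
```

```text
s8 2586 892 a,b,c [ 0.0097 -0.012   0.0081] y at z=.05,.14 0.0092 0.0081 x range [-0.0423  0.0328] z range [0.1205 0.2426]
s8 474 260 a,b,c [ 0.0076 -0.0005  0.0126] y at z=.05,.14 0.0076 0.0075 x range [-0.0318  0.0273] z range [0.1203 0.1547]
```

The face is at stand y = +7.5 mm (expected 7) and vertical. Lowering.

Run:
```python
from p2 import *
q,Q=standpose(.18); a,A=standpose(.085); b,_=standpose(.0745)
plan([(a,A,5),(b,A,3)])
```

```text
[[0.0,1.33,1.36,0.0,0.0,-0.001],[-0.01,1.33,1.36,0.0,0.0,0.0],[0.0,1.34,1.36,0.001,-0.001,-0.001],[0.0,1.33,1.35,0.0,0.0,-0.001],[-0.01,1.33,1.36,0.0,0.0,0.0]]
[[0.0,0.25,0.25,0.0,0.0,0.0],[0.0,0.25,0.24,0.0,0.0,0.0],[0.0,0.25,0.25,0.0,0.0,0.0]]
```

>>> apply_moves:
  commands:
    - [0.0,1.33,1.36,0.0,0.0,-0.001]
    - [-0.01,1.33,1.36,0.0,0.0,0.0]
    - [0.0,1.34,1.36,0.001,-0.001,-0.001]
    - [0.0,1.33,1.35,0.0,0.0,-0.001]
    - [-0.01,1.33,1.36,0.0,0.0,0.0]

```text
clock: 11.0
position: [0.6172, 0.0157, 0.0766]
ee_rot: [-2.354, 0.061, -0.028]
force: [0.5, -0.4, -1.4]
width: 0.653
```

>>> apply_moves:
  commands:
    - [0.0,0.25,0.25,0.0,0.0,0.0]
    - [0.0,0.25,0.24,0.0,0.0,0.0]
    - [0.0,0.25,0.25,0.0,0.0,0.0]
    - [0,0,0,0,0,0]
    - [0,0,0,0,0,0]

```text
clock: 11.5
position: [0.618, 0.0156, 0.0689]
ee_rot: [-2.355, 0.06, -0.031]
force: [0.4, 0.8, -0.9]
width: 0.65
```

```bash
python3 - <<'E'
from p2 import *
st(); b,A=standpose(.0745); plan([(b,A)])
snap('side','s9'); snap('scene','c9')
z=load('s9')['im']; a=cv2.resize(z[110:260,220:370,::-1],None,fx=2.66,fy=4,interpolation=cv2.INTER_CUBIC)
a=cv2.resize(z[120:250,220:350,::-1],None,fx=3,fy=3,interpolation=cv2.INTER_CUBIC)
z=load('c9')['im']; b=cv2.resize(z[140:270,250:380,::-1],None,fx=3,fy=3,interpolation=cv2.INTER_CUBIC)
cv2.imwrite('pics/sc9.png',np.hstack([a,b]))
E
python3 pf.py s9 .06 .15
```

```text
{'clock': 11.5, 'joints': [0.734, 0.8699, -0.6624, 1.6609, -0.359, 0.9162, 0.4245], 'dq': [-0.0001, -0.0026, -0.0011, 0.0009, -0.0008, -0.0002, 0.0008], 'joint_efforts': [0.0181, -77.2304, -18.3238, -19.725, -3.463, 1.9675, -0.0189], 'position': [0.618, 0.0156, 0.0689], 'ee_rot': [-2.3548, 0.0597, -0.0309], 'force': [0.3872, 0.8181, -0.9427], 'ft_torque': [-1.0431, -0.0077, 0.0637], 'width': 0.6499}
[[-0.12,0.13,0.06,0.0,-0.001,0.005]]
s9 1616 352 a,b,c [ 0.0202 -0.1227  0.007 ] y at z=.05,.14 0.0141 0.003 x range [-0.0433  0.0404] z range [0.0603 0.1409]
```

View pics/sc9.png

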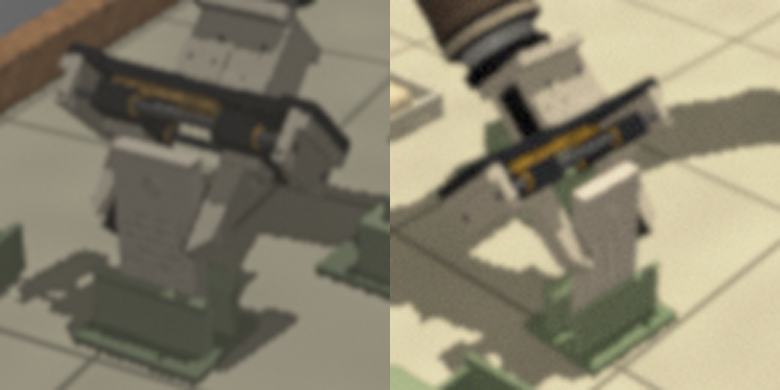

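The plate is in the trough with about 2 mm to go. I'll lower gently and then release.

>>> apply_moves:
  commands:
    - [-0.1,0.1,0.1,0,0,0]
    - [0,0.07,0.07,0,0,0]
    - [0,0,0,0,0,0]
    - [0,0,0,0,0,0]

```text
clock: 12.0
position: [0.6167, 0.0157, 0.0659]
ee_rot: [-2.354, 0.06, -0.03]
force: [-0.4, -0.7, -0.5]
width: 0.65
```

```bash
python3 -c "
from p2 import *
st(); b,A=standpose(.073); plan([(b,A)])"
```

```text
{'clock': 12.0, 'joints': [0.7347, 0.8733, -0.662, 1.6646, -0.3585, 0.9116, 0.4273], 'dq': [-0.0013, 0.0016, -0.0007, -0.0008, 0.0001, -0.0008, -0.0], 'joint_efforts': [0.0318, -77.6886, -18.4556, -19.6116, -3.4672, 2.0015, -0.0238], 'position': [0.6167, 0.0157, 0.0659], 'ee_rot': [-2.3544, 0.0602, -0.0297], 'force': [-0.4, -0.661, -0.488], 'ft_torque': [-1.0394, -0.0612, -0.0382], 'width': 0.6503}
[[0.02,0.02,-0.05,0.0,-0.001,0.004]]
```

>>> apply_moves:
  commands:
    - [0,0,0,0,0,0]
    - [0,0,0,0,0,0]
    - [0,0,0,0,0,0]
    - [0,0,0,0,0,0]
    - [0,0,0,0,0,0]
  claw: -0.75

```text
clock: 12.5
position: [0.6168, 0.0157, 0.066]
ee_rot: [-2.354, 0.06, -0.03]
force: [0.1, -0.2, 0.9]
width: 0.875
```

>>> apply_moves:
  commands:
    - [0,0,0,0,0,0]
    - [0,0,0,0,0,0]
    - [0,0,0,0,0,0]
    - [0,0,0,0,0,0]

```text
clock: 12.9
position: [0.6167, 0.0157, 0.0659]
ee_rot: [-2.354, 0.06, -0.03]
force: [0.2, -0.3, -0.2]
width: 0.874
```

```bash
python3 - <<'E'
from p2 import *
st()
snap('side','s10'); snap('scene','c10')
z=load('s10')['im']; 
a=cv2.resize(z[120:250,220:350,::-1],None,fx=3,fy=3,interpolation=cv2.INTER_CUBIC)
z=load('c10')['im']; b=cv2.resize(z[140:270,250:380,::-1],None,fx=3,fy=3,interpolation=cv2.INTER_CUBIC)
cv2.imwrite('pics/sc10.png',np.hstack([a,b]))
E
python3 pf.py s10 .06 .15
```

```text
{'clock': 12.9, 'joints': [0.7348, 0.8732, -0.6621, 1.6646, -0.3585, 0.9116, 0.4273], 'dq': [0.0009, -0.0005, 0.002, 0.001, -0.0006, -0.0001, -0.0001], 'joint_efforts': [-0.0, -77.1086, -18.0349, -19.3866, -3.2349, 1.8659, -0.0264], 'position': [0.6167, 0.0157, 0.0659], 'ee_rot': [-2.3544, 0.0601, -0.0298], 'force': [0.2033, -0.3368, -0.2417], 'ft_torque': [-0.8469, -0.0395, 0.0649], 'width': 0.8742}
s10 1451 329 a,b,c [ 0.0205 -0.1322 -0.0483] y at z=.05,.14 0.0139 0.002 x range [-0.0436  0.0413] z range [0.0618 0.1376]
```

View pics/sc10.png

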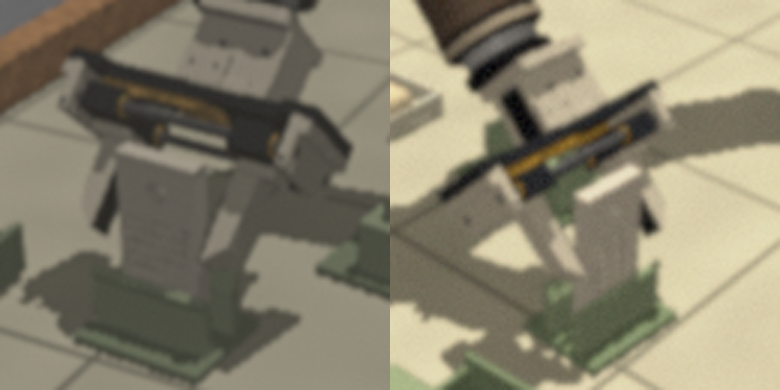

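Released and standing. I'll retreat along the tool axis and measure its lean.

>>> apply_moves:
  commands:
    - [0,0,-1.5,0,0,0]
    - [0,0,-2.5,0,0,0]
    - [0,0,-3,0,0,0]
    - [0,0,-3,0,0,0]
    - [0,-3,-3,0,0,0]

```text
clock: 13.5
position: [0.6115, -0.0594, 0.1765]
ee_rot: [-2.356, 0.068, -0.027]
force: [0.8, -0.5, -0.0]
width: 0.873
```

>>> apply_moves:
  commands:
    - [0,-3,-3,0,0,0]
    - [0,0,0,0,0,0]
    - [0,0,0,0,0,0]
    - [0,0,0,0,0,0]

```text
clock: 13.9
position: [0.6118, -0.0552, 0.2202]
ee_rot: [-2.355, 0.061, -0.028]
force: [-0.5, -1.0, -0.9]
width: 0.876
```

```bash
python3 - <<'E'
from p2 import *
st()
snap('side','s11'); snap('scene','c11'); snap('wrist','w11')
z=load('s11')['im']; 
a=cv2.resize(z[120:250,220:350,::-1],None,fx=3,fy=3,interpolation=cv2.INTER_CUBIC)
z=load('c11')['im']; b=cv2.resize(z[140:270,250:380,::-1],None,fx=3,fy=3,interpolation=cv2.INTER_CUBIC)
cv2.imwrite('pics/sc11.png',np.hstack([a,b]))
E
python3 pf.py s11 .062 .15;python3 pf.py s11 .06 .145
```

```text
{'clock': 13.9, 'joints': [0.8234, 0.7116, -0.6682, 1.4947, -0.3719, 1.2469, 0.3505], 'dq': [-0.0019, 0.0142, 0.0051, 0.0067, -0.0028, -0.0006, -0.0011], 'joint_efforts': [-0.1595, -76.5433, -15.8444, -27.3395, -4.1012, 1.5734, -0.0311], 'position': [0.6118, -0.0552, 0.2202], 'ee_rot': [-2.3545, 0.0608, -0.0278], 'force': [-0.4818, -1.0481, -0.9434], 'ft_torque': [-0.8301, -0.0472, 0.0241], 'width': 0.8761}
s11 1122 499 a,b,c [ 0.0111 -0.0294  0.0237] y at z=.05,.14 0.0096 0.007 x range [-0.0324  0.0277] z range [0.0633 0.1374]
s11 1141 508 a,b,c [ 0.0112 -0.0305  0.0236] y at z=.05,.14 0.0097 0.007 x range [-0.0323  0.0277] z range [0.0613 0.1374]
```

View pics/sc11.png

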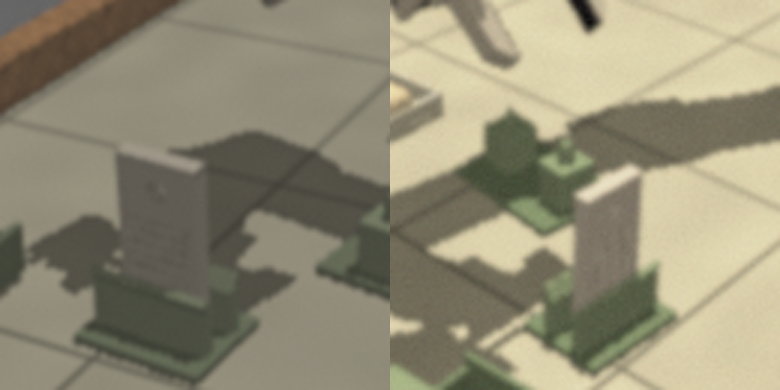

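View pics/w11.png

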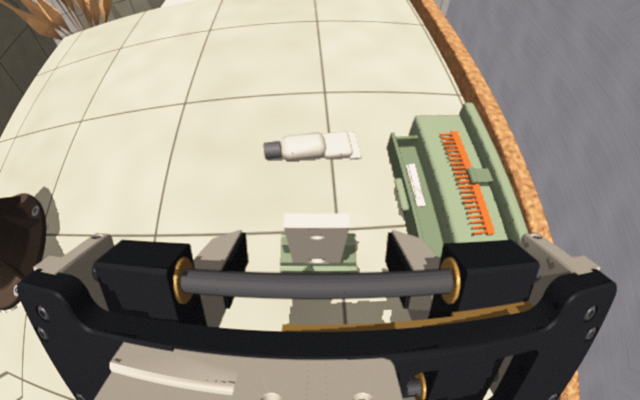

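The plate stands freely, almost vertical, and criterion 1 looks met. I'll refine its pose from both cameras and plan the regrasp from the +y side.

```bash
python3 pf.py s11 .097 .137; python3 pf.py c11 .097 .137
python3 - <<'E'
from h import *
for n in ['s11','c11']:
    z=load(n); X=cloud(z).reshape(-1,3)
    s=(z['d'].reshape(-1)>0)&(X[:,2]>.1)&(X[:,2]<.15)&(X[:,0]>.57)&(X[:,0]<.66)&(X[:,1]>-.06)&(X[:,1]<.05)
    Y=(X[s]-[STD['x'],STD['y'],0])@Rz(STD['yaw'])
    r=cv2.minAreaRect(np.float32(Y[:,:2]*1000)); t=Y[Y[:,2]>.1345]
    print(n,r,'top',np.percentile(Y[:,2],[90,99]),len(t),cv2.minAreaRect(np.float32(t[:,:2]*1000)))
z=load('w11')
# top rectangle overlay guess
S=frame(**STD)
im=z['im'][:,:,::-1]; k=5;c0,r0=265,195
im=cv2.resize(im[r0:r0+90,c0:c0+110],None,fx=k,fy=k,interpolation=cv2.INTER_CUBIC)
for L in [bx(.03,.007,.138),bx(.045,.017,.052)]:
    p=((fproj(z,S(L))-[c0,r0]+.5)*k).astype(np.int32); cv2.polylines(im,[p],False,(0,0,255),1)
cv2.imwrite('pics/ov_w11.png',im)
E
```

```text
s11 612 307 a,b,c [ 0.0105 -0.0238  0.0166] y at z=.05,.14 0.0093 0.0072 x range [-0.0325  0.0278] z range [0.0974 0.1366]
c11 317 175 a,b,c [ 0.0058  0.0099 -0.0242] y at z=.05,.14 0.0063 0.0072 x range [-0.0316  0.028 ] z range [0.0971 0.1367]
s11 ((-2.5774688720703125, 2.2151079177856445), (18.957210540771484, 61.12567901611328), 88.55387878417969) top [0.1365972  0.13764791] 137 ((-2.786336898803711, 1.9343109130859375), (18.737497329711914, 59.782291412353516), 87.16060638427734)
c11 ((-1.8874378204345703, 1.5871820449829102), (63.32663345336914, 16.57937240600586), 0.15509431064128876) top [0.13845007 0.13947556] 120 ((-1.8789539337158203, 1.3876309394836426), (63.333621978759766, 16.108139038085938), 0.2631656229496002)
```

View pics/ov_w11.png

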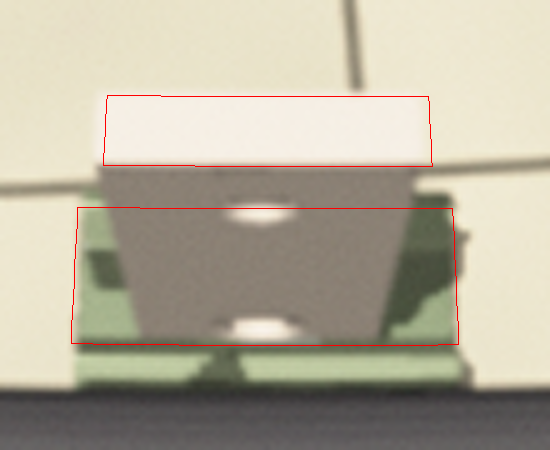

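The plate is vertical at stand x ≈ -2 mm, y ≈ 0. Planning the regrasp.

```bash
cat > p3.py <<'E'
from h import *
Ws=Rz(STD['yaw']); s=np.sqrt(.5)
PS=np.array([STD['x'],STD['y'],.073])+Ws@[-.002,.0005,0]
d3=Ws@[0,-s,-s]; R3=tool(d3,Ws[:,0]); G3=PS+[0,0,.019]; T3=G3+.0355*d3
E
python3 - <<'E'
from p3 import *
p,R=getcmd(); Rd=tool([0,0,-1],Ws[:,0])
print(T3)
plan([(p+[0,0,.05],R,2),(np.array([.614,.01,.28]),Rd),(T3-.12*d3,R3),(T3-.07*d3,R3)],wmax=.145)
E
```

```text
[ 0.61215058 -0.03345514  0.06689771]
[[0.0,-1.77,-1.76,0.0,0.0,0.0],[0.01,-1.77,-1.77,0.0,0.0,0.0],[-0.02,-0.88,0.65,-0.131,0.0,0.0],[-0.02,-0.96,0.53,-0.131,0.0,0.001],[-0.03,-1.02,0.4,-0.132,0.0,0.0]]
[[-0.02,-1.07,0.26,-0.131,0.0,0.001],[-0.02,-1.09,0.13,-0.131,0.0,0.0],[-0.02,-1.09,-0.03,-0.131,0.0,0.001],[0.01,-0.69,2.14,-0.131,0.0,0.0],[0.0,-0.96,2.03,-0.131,0.0,0.0]]
[[0.01,-1.22,1.89,-0.131,0.0,0.0],[0.01,-1.46,1.71,-0.131,0.0,0.0],[0.01,-1.66,1.5,-0.131,0.0,0.0],[0.0,-1.85,1.28,-0.131,0.0,0.0],[0.0,0.0,2.5,0.0,0.0,0.0]]
[[0.0,0.0,2.5,0.0,0.0,0.0]]
```

>>> apply_moves:
  commands:
    - [0.0,-1.77,-1.76,0.0,0.0,0.0]
    - [0.0,-1.77,-1.77,0.0,0.0,0.0]
    - [-0.02,-0.88,0.65,-0.131,0.0,0.0]
    - [-0.02,-0.96,0.53,-0.131,0.0,0.001]
    - [-0.03,-1.02,0.4,-0.132,0.0,0.0]
  claw: -1

```text
clock: 14.55
position: [0.6136, -0.0231, 0.2763]
ee_rot: [-2.752, 0.075, -0.02]
force: [1.6, -0.1, -0.6]
width: 1.007
```

>>> apply_moves:
  commands:
    - [-0.02,-1.07,0.26,-0.131,0.0,0.001]
    - [-0.02,-1.09,0.13,-0.131,0.0,0.0]
    - [-0.02,-1.09,-0.03,-0.131,0.0,0.001]
    - [0.01,-0.69,2.14,-0.131,0.0,0.0]
    - [0.0,-0.96,2.03,-0.131,0.0,0.0]

```text
clock: 15.05
position: [0.6162, 0.0246, 0.2391]
ee_rot: [2.874, -0.08, -0.001]
force: [-0.2, 0.5, -1.2]
width: 1.002
```

>>> apply_moves:
  commands:
    - [0.01,-1.22,1.89,-0.131,0.0,0.0]
    - [0.01,-1.46,1.71,-0.131,0.0,0.0]
    - [0.01,-1.66,1.5,-0.131,0.0,0.0]
    - [0.0,-1.85,1.28,-0.131,0.0,0.0]
    - [0,0,0,0,0,0]

```text
clock: 15.55
position: [0.6134, 0.0564, 0.1434]
ee_rot: [2.348, -0.047, -0.037]
force: [-0.3, -0.0, -1.2]
width: 1.002
```

Run:
```python
from p3 import *
st(); snap('wrist','w12')
plan([(T3-.06*d3,R3),(T3,R3,3)])
z=load('w12'); S=frame(**STD); k=5;c0,r0=255,120
im=cv2.resize(z['im'][r0:r0+120,c0:c0+130,::-1],None,fx=k,fy=k,interpolation=cv2.INTER_CUBIC)
for L in [bx(.03,.007,.138)+[-.002,.0005,0],bx(.045,.017,.052)]:
    p=((fproj(z,S(L))-[c0,r0]+.5)*k).astype(np.int32); cv2.polylines(im,[p],False,(0,0,255),1)
cv2.imwrite('pics/ov_w12.png',im)
```

```text
{'clock': 15.55, 'joints': [-0.3971, 0.7607, -0.2731, 1.4911, 0.7556, 1.5543, -0.9636], 'dq': [0.0843, -0.1271, 0.0185, -0.0193, -0.0347, -0.0245, 0.0762], 'joint_efforts': [0.987, -84.4683, -0.8798, -27.1176, 4.1943, 4.6861, -1.1876], 'position': [0.6134, 0.0564, 0.1434], 'ee_rot': [2.348, -0.0471, -0.0375], 'force': [-0.3035, -0.0198, -1.2309], 'ft_torque': [0.9543, -0.1401, -0.092], 'width': 1.0017}
[[0.1,0.25,2.94,0.002,0.001,0.005],[0.09,0.26,2.93,0.003,0.0,0.005],[0.0,0.0,2.0,0.0,0.0,0.0],[0.0,0.0,2.0,0.0,0.0,0.0],[0.0,0.0,2.0,0.0,0.0,0.0]]
```

View pics/ov_w12.png

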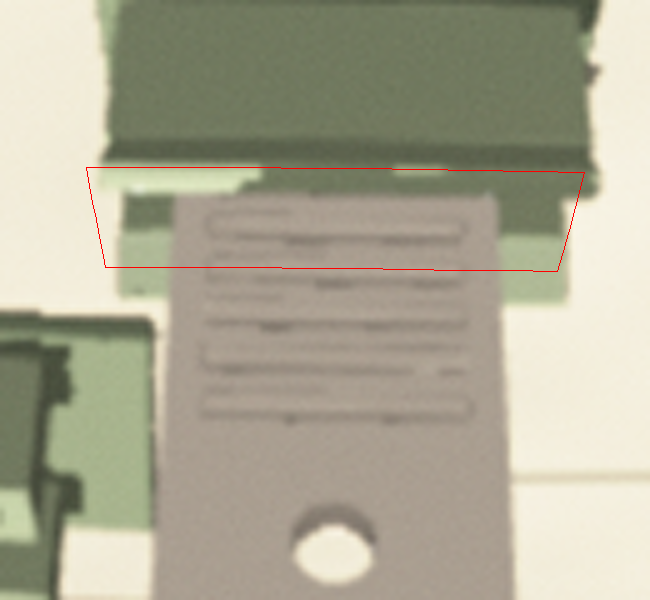

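View pics/w12.png

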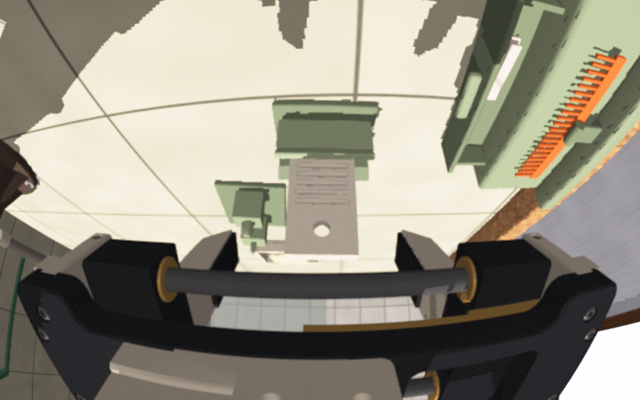

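The ribbed face shows, with the small hole near the top at (321,229) and the jaws straddling it. I'll settle first, then replan the advance.

>>> apply_moves:
  commands:
    - [0,0,0,0,0,0]
    - [0,0,0,0,0,0]

```text
clock: 15.8
position: [0.6183, 0.0497, 0.1548]
ee_rot: [2.356, -0.071, -0.022]
force: [0.1, 0.1, 0.6]
width: 1.0
```

```bash
cat > ov3.py <<'E'
from p3 import *
import sys
def ov(n,c0,r0,w,h,k):
    z=load(n); S=frame(**STD)
    im=cv2.resize(z['im'][r0:r0+h,c0:c0+w,::-1],None,fx=k,fy=k,interpolation=cv2.INTER_CUBIC)
    # ribbed face rectangle at y=+.007 stand, x-.002
    face=[[a,.0075,.073+b] for a,b in [(-.032,-.065),(.028,-.065),(.028,.065),(-.032,.065),(-.032,-.065)]]
    hole=[[-.002+.007*np.cos(t),.0075,.115+.007*np.sin(t)] for t in np.linspace(0,6.3,24)]
    for L in [face,hole,bx(.045,.017,.052)]:
        p=((fproj(z,S(L))-[c0,r0]+.5)*k).astype(np.int32); cv2.polylines(im,[p],False,(0,0,255),1)
    cv2.imwrite(f'pics/ov_{n}.png',im)
E
python3 - <<'E'
from ov3 import *
st(); snap('wrist','w13')
plan([(T3-.06*d3,R3),(T3,R3,3)])
ov('w13',255,80,130,180,3)
E
```

```text
{'clock': 15.8, 'joints': [-0.3857, 0.7431, -0.2699, 1.4866, 0.7556, 1.5541, -0.9607], 'dq': [0.01, -0.0168, 0.0001, -0.0009, -0.0005, 0.0011, -0.0028], 'joint_efforts': [-1.7022, -79.0176, -3.1077, -24.2645, 2.3874, 3.4714, 0.0363], 'position': [0.6183, 0.0497, 0.1548], 'ee_rot': [2.3557, -0.071, -0.0217], 'force': [0.1128, 0.1475, 0.5503], 'ft_torque': [0.7939, -0.1409, 0.0288], 'width': 0.9999}
[[-0.09,-0.17,3.06,0.0,-0.001,-0.003],[-0.08,-0.18,3.06,-0.001,-0.001,-0.004],[0.0,0.0,2.0,0.0,0.0,0.0],[0.0,0.0,2.0,0.0,0.0,0.0],[0.0,0.0,2.0,0.0,0.0,0.0]]
```

View pics/ov_w13.png

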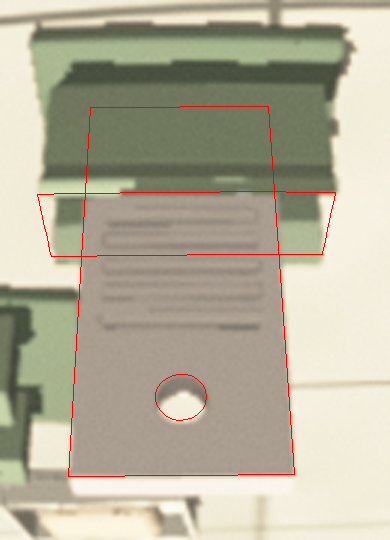

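The model matches (hole, edges and stand). I'll advance and grip.

>>> apply_moves:
  commands:
    - [-0.09,-0.17,3.06,0.0,-0.001,-0.003]
    - [-0.08,-0.18,3.06,-0.001,-0.001,-0.004]
    - [0.0,0.0,2.0,0.0,0.0,0.0]
    - [0.0,0.0,2.0,0.0,0.0,0.0]
    - [0.0,0.0,2.0,0.0,0.0,0.0]

```text
clock: 16.35
position: [0.6119, -0.034, 0.0665]
ee_rot: [2.355, -0.064, -0.027]
force: [0.6, 0.0, -0.0]
width: 0.999
```

>>> apply_moves:
  commands:
    - [0,0,0,0,0,0]
    - [0,0,0,0,0,0]

```text
clock: 16.55
position: [0.6117, -0.0326, 0.0665]
ee_rot: [2.355, -0.063, -0.028]
force: [0.2, 0.2, 0.8]
width: 0.999
```

Run:
```python
from ov3 import *
st(); snap('wrist','w14'); plan([(T3,R3)])
```

```text
{'clock': 16.55, 'joints': [-0.2932, 0.7996, -0.2415, 1.642, 0.8395, 1.3529, -1.0248], 'dq': [-0.0236, -0.0027, -0.0172, -0.0131, -0.0025, -0.0003, -0.0017], 'joint_efforts': [1.6323, -79.2842, -0.976, -19.4164, 2.2534, 3.7151, -0.0025], 'position': [0.6117, -0.0326, 0.0665], 'ee_rot': [2.3546, -0.0625, -0.0283], 'force': [0.182, 0.2124, 0.7605], 'ft_torque': [0.8045, -0.1684, 0.0128], 'width': 0.9992}
[[0.03,0.16,0.1,0.0,-0.001,0.003]]
```

View pics/w14.png

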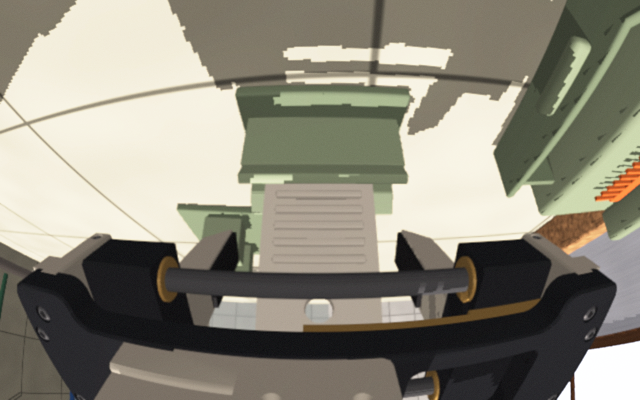

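>>> apply_moves:
  commands:
    - [0.02,0.1,0.1,0,0,0]
    - [0,0,0,0,0,0]
    - [0,0,0,0,0,0]
    - [0,0,0,0,0,0]
    - [0,0,0,0,0,0]
  claw: 1
  newtons: 40

```text
clock: 17.1
position: [0.6115, -0.0332, 0.065]
ee_rot: [2.354, -0.059, -0.029]
force: [0.8, -0.1, 0.4]
width: 0.653
```

>>> apply_moves:
  commands:
    - [0,0,0,0,0,0]
    - [0,0,0,0,0,0]
    - [0,0,0,0,0,0]

```text
clock: 17.4
position: [0.6115, -0.0333, 0.065]
ee_rot: [2.354, -0.059, -0.029]
force: [1.2, 0.3, 0.9]
width: 0.648
```

```bash
python3 - <<'E'
from ov3 import *
st(); p,R=getcmd(); np.savez('grip2.npz',p=p,R=R); print(p+R[:,2]*GZ,G3); print(Rn.from_matrix(R.T@R3).as_rotvec()); plan([(p+[0,0,.03],R,3),(p+[0,0,.13],R,4)])
snap('side','s15')
E
python3 pf.py s15 .097 .137
```

```text
{'clock': 17.4, 'joints': [-0.2932, 0.8015, -0.2407, 1.6439, 0.8412, 1.3507, -1.0244], 'dq': [0.0002, -0.0013, 0.0005, 0.0008, -0.0007, -0.0017, 0.0006], 'joint_efforts': [0.2419, -79.8266, -1.8332, -19.4317, 1.8616, 3.876, 0.0463], 'position': [0.6115, -0.0333, 0.065], 'ee_rot': [2.3537, -0.059, -0.0294], 'force': [1.1813, 0.287, 0.8659], 'ft_torque': [0.7737, -0.2728, 0.1349], 'width': 0.6479}
[ 0.61285786 -0.00821857  0.09002224] [ 0.61353051 -0.00839081  0.092     ]
[0.00193222 0.00011291 0.00489822]
[[0.0,0.71,-0.71,0.0,0.0,0.0],[-0.01,0.71,-0.7,0.0,0.0,0.0],[0.0,0.71,-0.71,0.0,0.0,0.0],[-0.01,1.77,-1.76,0.0,0.0,0.0],[-0.01,1.77,-1.77,0.0,0.0,0.0]]
[[-0.01,1.77,-1.76,0.0,0.0,0.0],[-0.01,1.77,-1.76,0.0,0.0,0.0]]
s15 2 2 a,b,c [ 0.0814 -0.2091 -0.0116] y at z=.05,.14 0.071 0.0522 x range [0.0292 0.0293] z range [0.1009 0.1028]
```

Gripped at 59.6 mm. Next: lift, then tilt over to a hover above the bridge.

>>> apply_moves:
  commands:
    - [0.0,0.71,-0.71,0.0,0.0,0.0]
    - [-0.01,0.71,-0.7,0.0,0.0,0.0]
    - [0.0,0.71,-0.71,0.0,0.0,0.0]
    - [-0.01,1.77,-1.76,0.0,0.0,0.0]
    - [-0.01,1.77,-1.77,0.0,0.0,0.0]

```text
clock: 17.95
position: [0.611, -0.0335, 0.1462]
ee_rot: [2.354, -0.059, -0.031]
force: [0.2, -0.4, -1.9]
width: 0.648
```

>>> apply_moves:
  commands:
    - [-0.01,1.77,-1.76,0.0,0.0,0.0]
    - [-0.01,1.77,-1.76,0.0,0.0,0.0]
    - [0,0,0,0,0,0]
    - [0,0,0,0,0,0]

```text
clock: 18.35
position: [0.6114, -0.0333, 0.1957]
ee_rot: [2.354, -0.06, -0.028]
force: [-0.2, -0.3, -1.4]
width: 0.65
```

```bash
cat > p4.py <<'E'
from p3 import *
k=np.load('grip2.npz'); p2,R2g=k['p'],k['R']
RPs=np.stack([-Ws[:,0],[0,0,-1],-Ws[:,1]],1)   # plate at stand
PSx=PS.copy(); G2=p2+R2g[:,2]*GZ
# plate x along jaw centre
e=Ws[:,0]; PSx=PSx+e*((G2-PSx)@e)
# plate x axis aligned with jaw axis
yawj=np.arctan2(R2g[1,0],R2g[0,0]); Wj=Rz(yawj); RPs=np.stack([-Wj[:,0],[0,0,-1],-Wj[:,1]],1)
pt2=R2g.T@(PSx-p2); Rt2=R2g.T@RPs
Wb=Rz(BR['yaw']); RPf=np.stack([-Wb[:,0],Wb[:,1],[0,0,-1]],1)
def toolfor(P,RP):
    R=RP@Rt2.T; return P-R@pt2,R
def plateof(p,R): return p+R@pt2, R@Rt2
def over(z,dx=0,dy=0): return toolfor(np.array([BR['x'],BR['y'],z])+Wb@[dx,dy,0],RPf)
E
python3 - <<'E'
from p4 import *
st(); p,R=getcmd(); print('plate',plateof(p,R)[0],'pt2',pt2); snap('side','s16')
q,Q=over(.125); print(q,Q[:,2])
m=(p+q)/2+[0,0,.04]
Rm=R@Rn.from_rotvec(Rn.from_matrix(R.T@Q).as_rotvec()/2).as_matrix()
plan([(m,Rm),(q,Q)],vmax=.04,wmax=.13)
im=load('s16')['im'];cv2.imwrite('pics/s16c.png',cv2.resize(im[60:260,200:400,::-1],None,fx=3,fy=3,interpolation=cv2.INTER_CUBIC))
E
```

```text
{'clock': 18.35, 'joints': [-0.2818, 0.6413, -0.258, 1.5716, 0.7858, 1.5131, -0.8626], 'dq': [-0.0009, 0.0283, 0.0029, 0.0213, -0.0012, -0.0086, -0.0028], 'joint_efforts': [0.0403, -79.0581, -1.8995, -26.887, 3.1732, 3.8065, 0.1208], 'position': [0.6114, -0.0333, 0.1957], 'ee_rot': [2.3545, -0.06, -0.0282], 'force': [-0.2194, -0.3086, -1.3868], 'ft_torque': [1.0082, -0.176, -0.0105], 'width': 0.65}
plate [ 0.61273691 -0.00836282  0.20372588] pt2 [ 5.99156989e-05 -1.19643468e-02 -2.33910937e-02]
[ 0.50189765 -0.18051834  0.09998441] [ 0.08410306  0.70071424 -0.70846752]
[[-0.72,0.7,0.84,0.112,0.0,0.005],[-0.72,0.78,0.76,0.112,0.001,0.006],[-0.71,0.88,0.67,0.113,0.0,0.005],[-0.71,0.94,0.56,0.112,0.001,0.006],[-0.7,1.01,0.45,0.112,0.0,0.005]]
[[-0.7,1.06,0.34,0.112,0.0,0.006],[-0.69,1.09,0.22,0.112,0.001,0.005],[-0.71,1.11,1.25,0.112,0.0,0.005],[-0.7,1.25,1.11,0.112,0.0,0.006],[-0.69,1.37,0.97,0.112,0.001,0.005]]
[[-0.68,1.47,0.81,0.113,0.0,0.006],[-0.68,1.56,0.64,0.112,0.0,0.005],[-0.67,1.62,0.46,0.112,0.0,0.005],[-0.66,1.66,0.28,0.112,0.0,0.006]]
```

View pics/s16c.png

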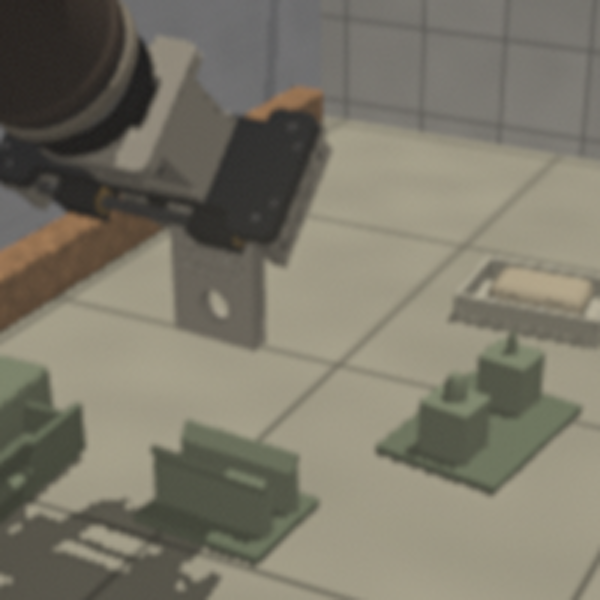

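The plate is lifted clear of the stand, so I'll tilt and move over.

>>> apply_moves:
  commands:
    - [-0.72,0.7,0.84,0.112,0.0,0.005]
    - [-0.72,0.78,0.76,0.112,0.001,0.006]
    - [-0.71,0.88,0.67,0.113,0.0,0.005]
    - [-0.71,0.94,0.56,0.112,0.001,0.006]
    - [-0.7,1.01,0.45,0.112,0.0,0.005]

```text
clock: 18.9
position: [0.5718, -0.086, 0.1895]
ee_rot: [2.917, -0.11, 0.004]
force: [0.7, -0.7, -1.8]
width: 0.648
```

>>> apply_moves:
  commands:
    - [-0.7,1.06,0.34,0.112,0.0,0.006]
    - [-0.69,1.09,0.22,0.112,0.001,0.005]
    - [-0.71,1.11,1.25,0.112,0.0,0.005]
    - [-0.7,1.25,1.11,0.112,0.0,0.006]
    - [-0.69,1.37,0.97,0.112,0.001,0.005]

```text
clock: 19.4
position: [0.5329, -0.1392, 0.1498]
ee_rot: [-2.801, 0.14, -0.041]
force: [0.7, 0.2, -2.1]
width: 0.647
```

>>> apply_moves:
  commands:
    - [-0.68,1.47,0.81,0.113,0.0,0.006]
    - [-0.68,1.56,0.64,0.112,0.0,0.005]
    - [-0.67,1.62,0.46,0.112,0.0,0.005]
    - [-0.66,1.66,0.28,0.112,0.0,0.006]
    - [0,0,0,0,0,0]

```text
clock: 19.9
position: [0.4975, -0.1855, 0.0926]
ee_rot: [-2.348, 0.157, -0.05]
force: [-0.7, -0.9, -1.7]
width: 0.649
```

>>> apply_moves:
  commands:
    - [0,0,0,0,0,0]
    - [0,0,0,0,0,0]

```text
clock: 20.1
position: [0.5025, -0.1792, 0.1005]
ee_rot: [-2.355, 0.139, -0.057]
force: [0.9, 1.0, -0.8]
width: 0.65
```

Run:
```python
from p4 import *
st(); p,R=getcmd(); P,RP=plateof(p,R); print('plate',P,'tilt/yaw',Rn.from_matrix(RPf.T@RP).as_rotvec())
q,Q=over(.125); plan([(q,Q)])
snap('side','s17'); snap('scene','c17'); snap('wrist','w17')
a=cv2.resize(load('s17')['im'][110:230,290:430,::-1],None,fx=2.8,fy=2.8,interpolation=cv2.INTER_CUBIC)
b=cv2.resize(load('c17')['im'][110:230,230:370,::-1],None,fx=2.8,fy=2.8,interpolation=cv2.INTER_CUBIC)
cv2.imwrite('pics/sc17.png',np.hstack([a,b]))
```

```text
{'clock': 20.1, 'joints': [1.0756, 0.8069, -0.6274, 1.6624, -0.2924, 1.1473, 0.5833], 'dq': [-0.0168, -0.0292, -0.01, -0.0013, -0.0, 0.0016, 0.001], 'joint_efforts': [2.0992, -72.4858, -14.587, -20.1735, -3.4479, 2.6346, -0.0197], 'position': [0.5025, -0.1792, 0.1005], 'ee_rot': [-2.3549, 0.1389, -0.0575], 'force': [0.9446, 0.977, -0.7532], 'ft_torque': [-0.9503, -0.0297, -0.0035], 'width': 0.65}
plate [ 0.5016186  -0.18717876  0.12547794] tilt/yaw [ 9.34247008e-05 -1.00029440e-04 -1.61382215e-03]
[[-0.04,0.13,-0.06,0.0,0.001,0.001]]
```

View pics/sc17.png

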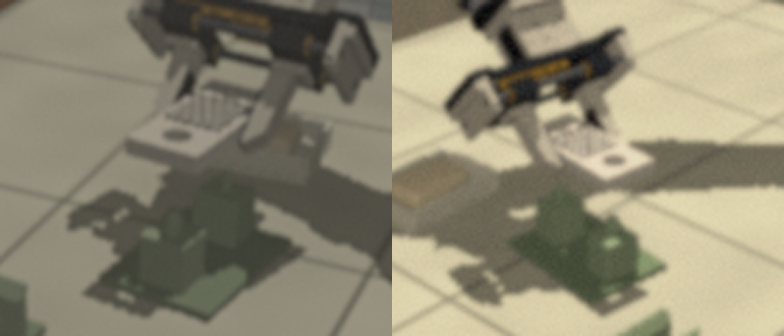

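View pics/w17.png

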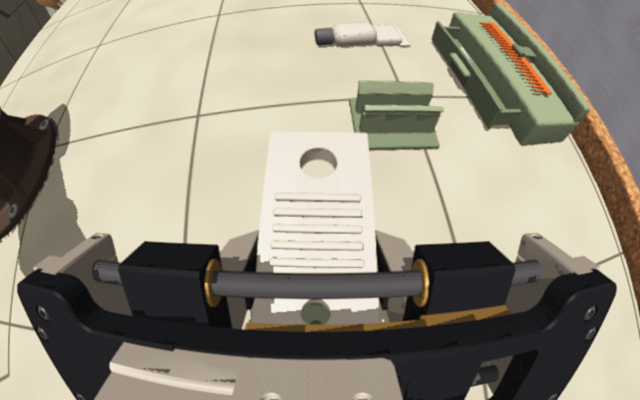

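The plate hovers ribs up over the bridge, large hole at the +y end (wrist pixel 318,162). I'll compare the predicted plate pose with the images.

```bash
cat > ov4.py <<'E'
from p4 import *
def ovp(n,P,RP,c0,r0,w,h,k,out):
    z=load(n); pr=fproj if n[0]=='w' else proj
    im=cv2.resize(z['im'][r0:r0+h,c0:c0+w,::-1],None,fx=k,fy=k,interpolation=cv2.INTER_CUBIC)
    for L in [bx(.03,.065,-.007),circ(.042,.011,-.007),circ(-.042,.007,-.007)]:
        W=np.array(L)@RP.T+P; p=((pr(z,W)-[c0,r0]+.5)*k).astype(np.int32); cv2.polylines(im,[p],False,(0,0,255),1)
    B=frame(**BR)
    for l in [circ(.042,.0085,.050),circ(-.042,.0045,.050),bx(.02,.018,.05)+[0,.042,0],bx(.02,.018,.05)-[0,.042,0],bx(.05,.07,.008)]:
        p=((pr(z,B(l))-[c0,r0]+.5)*k).astype(np.int32); cv2.polylines(im,[p],False,(255,0,0),1)
    cv2.imwrite(out,im)
def depthfit(n,P,zlo,zhi):
    z=load(n); X=cloud(z).reshape(-1,3); Y=(X-[BR['x'],BR['y'],0])@Wb
    s=(z['d'].reshape(-1)>0)&(Y[:,2]>zlo)&(Y[:,2]<zhi)&(np.abs(Y[:,0])<.05)&(Y[:,1]>-.02)&(Y[:,1]<.09)
    Y=Y[s]; F=Y[(Y[:,1]>.025)&(Y[:,1]<.06)&(np.abs(Y[:,0])<.025)]
    for _ in range(5):
        A=np.column_stack([np.ones(len(F)),F[:,:2]]); c,*_=np.linalg.lstsq(A,F[:,2],rcond=None); r=F[:,2]-A@c; F=F[np.abs(r)<.0025]
    T=Y[np.abs(Y[:,2]-(c[0]+Y[:,:2]@c[1:]))<.003]
    T=T[T[:,1]>.022]
    print(n,len(F),'plane',c.round(4),'end y',np.percentile(T[:,1],[98,99.5]).round(4),'x',np.percentile(T[:,0],[1,99]).round(4))
E
python3 - <<'E'
from ov4 import *
p,R=getcmd(); P,RP=plateof(p,R)
ovp('w17',P,RP,225,120,190,200,3,'pics/ov_w17.png')
ovp('s17',P,RP,320,130,80,90,7,'pics/ov_s17.png')
ovp('c17',P,RP,260,140,80,90,7,'pics/ov_c17.png')
cv2.imwrite('pics/ov_sc17.png',np.hstack([cv2.imread('pics/ov_s17.png'),cv2.imread('pics/ov_c17.png')])[:, :1120][::1])
im=cv2.imread('pics/ov_sc17.png'); cv2.imwrite('pics/ov_sc17.png',cv2.resize(im,(800,450)))
depthfit('s17',P,.11,.15); depthfit('c17',P,.11,.15)
E
```

```text
s17 149 plane [ 0.13   -0.0077  0.0031] end y [0.0684 0.0688] x [-0.0304  0.0293]
c17 95 plane [ 0.1327 -0.0061 -0.0045] end y [0.0675 0.0685] x [-0.0286  0.0315]
```

View pics/ov_w17.png

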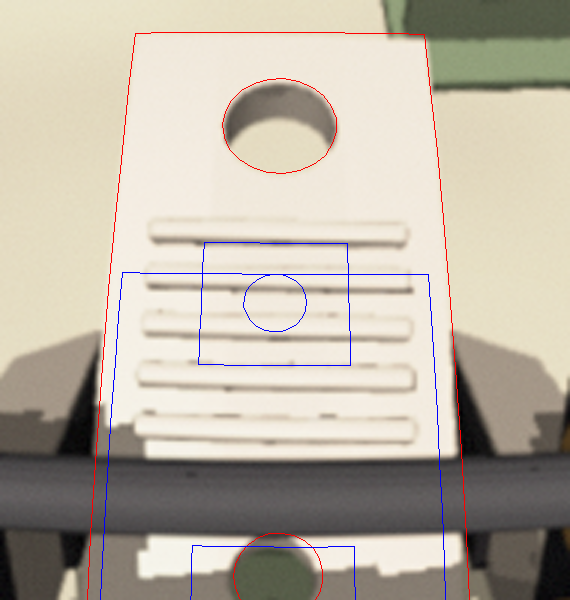

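View pics/ov_sc17.png

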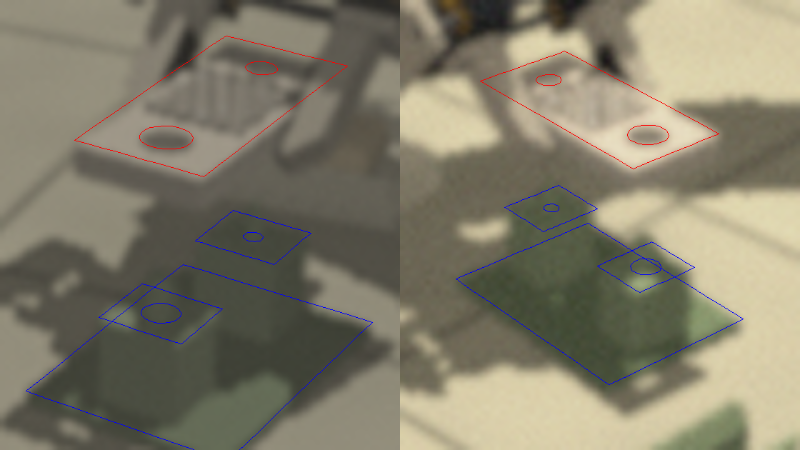

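The predicted and observed poses agree within about 1 mm and the plate is level. I'll descend to just above the pins with a small correction.

Run:
```python
from ov4 import *
q,Q=over(.080); plan([(q,Q,4)])
```

```text
[[-0.02,0.84,0.8,0.0,0.0,0.001],[-0.02,0.84,0.79,0.001,0.0,0.0],[-0.02,0.84,0.8,0.0,0.001,0.001],[-0.03,0.84,0.8,0.001,0.0,0.001]]
```

>>> apply_moves:
  commands:
    - [-0.02,0.84,0.8,0.0,0.0,0.001]
    - [-0.02,0.84,0.79,0.001,0.0,0.0]
    - [-0.02,0.84,0.8,0.0,0.001,0.001]
    - [-0.03,0.84,0.8,0.001,0.0,0.001]
    - [0,0,0,0,0,0]

```text
clock: 20.75
position: [0.5, -0.1813, 0.0516]
ee_rot: [-2.351, 0.146, -0.055]
force: [-0.7, 0.1, -1.1]
width: 0.647
```

>>> apply_moves:
  commands:
    - [0,0,0,0,0,0]
    - [0,0,0,0,0,0]

```text
clock: 20.95
position: [0.5015, -0.1816, 0.0541]
ee_rot: [-2.353, 0.145, -0.058]
force: [-0.3, 0.4, -1.4]
width: 0.649
```

Run:
```python
from ov4 import *
st(); p,R=getcmd(); P,RP=plateof(p,R); print('plate',P,'dxy in bridge',(P-[BR['x'],BR['y'],0])@Wb,Rn.from_matrix(RPf.T@RP).as_rotvec())
snap('wrist','w18'); snap('side','s18'); snap('scene','c18')
ovp('w18',P,RP,225,120,190,200,3,'pics/ov_w18.png')
ovp('s18',P,RP,320,140,80,80,7,'pics/ov_s18.png')
ovp('c18',P,RP,260,150,80,80,7,'pics/ov_c18.png')
im=np.hstack([cv2.imread('pics/ov_s18.png'),cv2.imread('pics/ov_c18.png')]); cv2.imwrite('pics/ov_sc18.png',cv2.resize(im,(800,400)))
q,Q=over(.0620); plan([(q,Q,4)])
```

```text
{'clock': 20.95, 'joints': [1.0702, 0.8713, -0.6105, 1.6776, -0.2746, 1.082, 0.6131], 'dq': [-0.0003, -0.0067, -0.0001, -0.0015, 0.0009, -0.0001, -0.0018], 'joint_efforts': [0.0684, -76.3297, -16.3554, -17.8446, -3.4426, 2.8048, -0.0242], 'position': [0.5015, -0.1816, 0.0541], 'ee_rot': [-2.3526, 0.1446, -0.0585], 'force': [-0.3449, 0.403, -1.4211], 'ft_torque': [-1.0433, 0.0355, -0.0514], 'width': 0.6492}
plate [ 0.50057593 -0.18963241  0.07910132] dxy in bridge [-0.00028193 -0.00117589  0.07910132] [-0.00180325  0.00101563  0.0028625 ]
[[0.01,0.28,0.33,0.0,0.0,-0.001],[0.01,0.28,0.32,-0.001,-0.001,0.0],[0.0,0.28,0.33,0.0,0.0,-0.001],[0.01,0.29,0.33,0.0,0.0,-0.001]]
```

View pics/ov_w18.png

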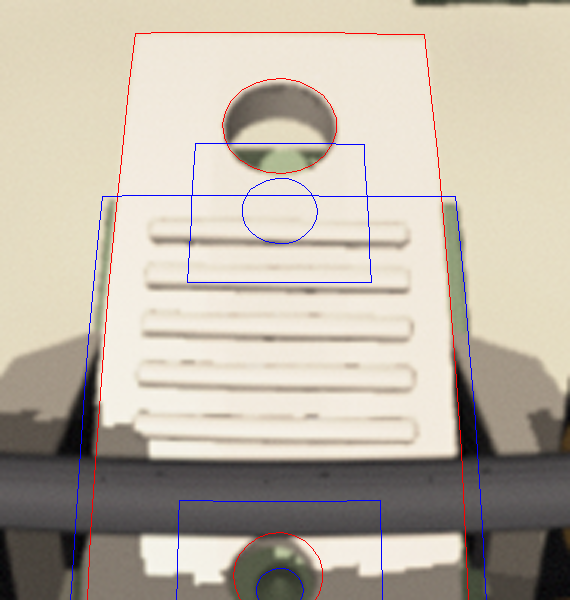

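View pics/ov_sc18.png

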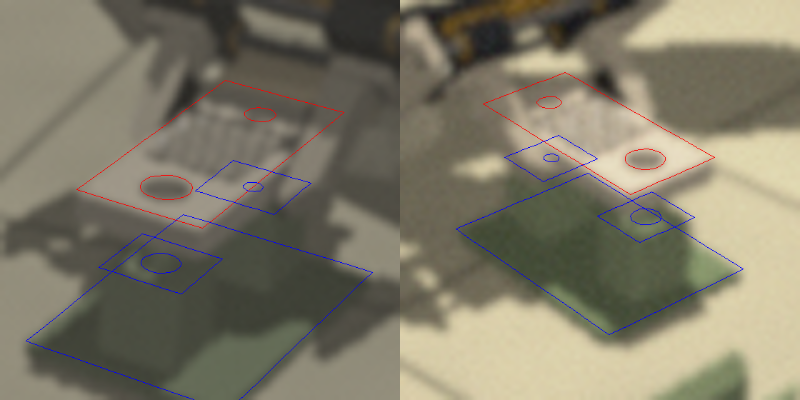

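The pin tip shows through the large hole and is laterally centred. I'll descend with the 1 mm y correction.

>>> apply_moves:
  commands:
    - [0.01,0.22,0.4,0,0,0]
    - [0.01,0.28,0.33,0,0,0]
    - [0,0.28,0.33,0,0,-0.001]
    - [0,0,0,0,0,0]
    - [0,0,0,0,0,0]

```text
clock: 21.6
position: [0.5015, -0.1795, 0.0406]
ee_rot: [-2.352, 0.144, -0.058]
force: [0.2, -0.3, -1.7]
width: 0.652
```

Run:
```python
from ov4 import *
st(); p,R=getcmd(); P,RP=plateof(p,R); print('dxy in bridge',(P-[BR['x'],BR['y'],0])@Wb,Rn.from_matrix(RPf.T@RP).as_rotvec())
snap('wrist','w19')
ovp('w19',P,RP,225,120,190,200,3,'pics/ov_w19.png')
q,Q=over(.0585); plan([(q,Q,3)])
```

```text
{'clock': 21.6, 'joints': [1.0659, 0.8896, -0.6067, 1.6838, -0.27, 1.0604, 0.6207], 'dq': [0.0002, -0.0059, -0.0033, -0.004, -0.0031, 0.0019, -0.0019], 'joint_efforts': [0.0161, -77.055, -16.6044, -17.1793, -3.3801, 2.8121, -0.0139], 'position': [0.5015, -0.1795, 0.0406], 'ee_rot': [-2.3525, 0.1437, -0.0579], 'force': [0.2044, -0.3169, -1.7039], 'ft_torque': [-1.0362, 0.0438, -0.0226], 'width': 0.6522}
dxy in bridge [-0.00050003  0.00086173  0.06560503] [-0.00201822  0.00119153  0.00206216]
[[0.01,0.19,0.15,-0.001,0.0,-0.001],[0.01,0.19,0.15,0.0,-0.001,0.0],[0.02,0.19,0.16,-0.001,0.0,-0.001]]
```

View pics/ov_w19.png

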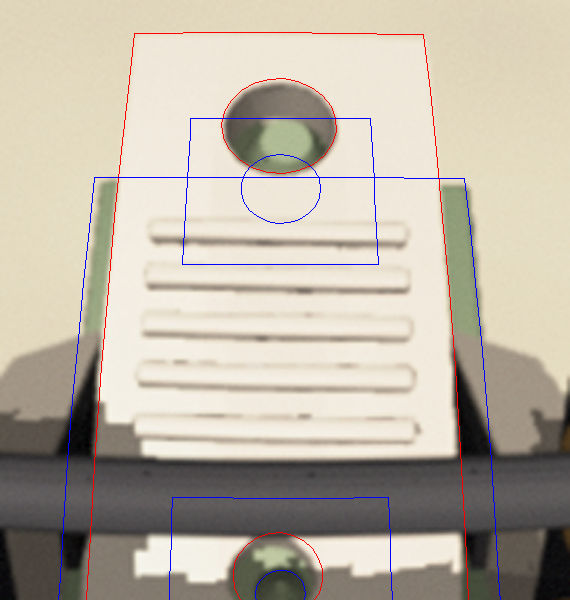

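The pins have entered with no contact force, and the thick pin sits about 1.5 mm right of the hole centre. I'll shift +x slightly and lower.

>>> apply_moves:
  commands:
    - [0.06,0.2,0.17,0,0,0]
    - [0.06,0.2,0.17,0,0,0]
    - [0,0.12,0.1,0,0,0]
    - [0,0,0,0,0,0]
    - [0,0,0,0,0,0]

```text
clock: 22.15
position: [0.5027, -0.1804, 0.0339]
ee_rot: [-2.353, 0.144, -0.058]
force: [0.3, 0.7, -0.9]
width: 0.653
```

Run:
```python
from ov4 import *
st(); p,R=getcmd(); P,RP=plateof(p,R); print('dxy in bridge',(P-[BR['x'],BR['y'],0])@Wb,Rn.from_matrix(RPf.T@RP).as_rotvec())
snap('wrist','w20')
ovp('w20',P,RP,225,120,190,200,3,'pics/ov_w20.png')
```

```text
{'clock': 22.15, 'joints': [1.0634, 0.9003, -0.6038, 1.6814, -0.267, 1.053, 0.624], 'dq': [0.0012, -0.0039, -0.0022, -0.0011, -0.0003, -0.0008, 0.001], 'joint_efforts': [0.0247, -77.6474, -16.7466, -17.0194, -3.3805, 2.8408, -0.0223], 'position': [0.5027, -0.1804, 0.0339], 'ee_rot': [-2.3527, 0.1437, -0.0583], 'force': [0.3119, 0.6821, -0.9263], 'ft_torque': [-0.9896, 0.0502, 0.0183], 'width': 0.6529}
dxy in bridge [0.00077041 0.00018106 0.058947  ] [-0.00174294  0.00090965  0.0021883 ]
```

View pics/ov_w20.png

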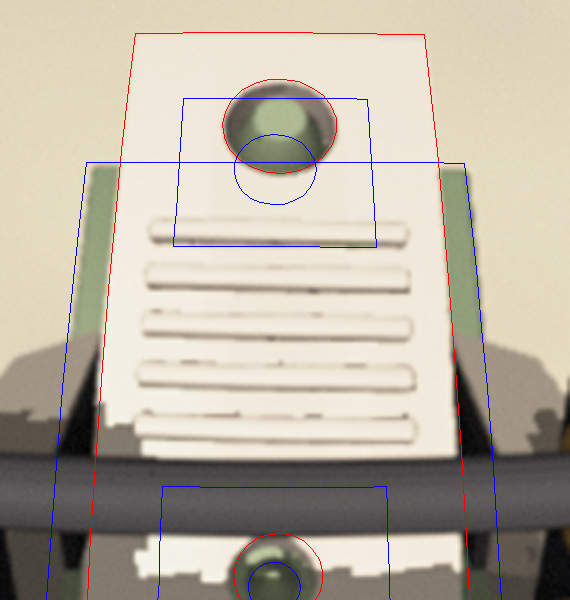

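Both pins are centred. I'll go down the last 1.5 mm and check the force.

>>> apply_moves:
  commands:
    - [0,0.06,0.06,0,0,0]
    - [0,0.06,0.06,0,0,0]
    - [0,0,0,0,0,0]
    - [0,0,0,0,0,0]

```text
clock: 22.6
position: [0.5028, -0.1804, 0.0328]
ee_rot: [-2.353, 0.143, -0.059]
force: [-2.2, -1.3, 5.7]
width: 0.653
```

Run:
```python
from ov4 import *
st(); p,R=getcmd(); P,RP=plateof(p,R); print('dxy in bridge',(P-[BR['x'],BR['y'],0])@Wb,Rn.from_matrix(RPf.T@RP).as_rotvec())
```

```text
{'clock': 22.6, 'joints': [1.0632, 0.9021, -0.6035, 1.6815, -0.2665, 1.0513, 0.6251], 'dq': [-0.0007, 0.0006, 0.0007, -0.0003, 0.0009, 0.0001, -0.0012], 'joint_efforts': [-1.3642, -74.816, -16.0838, -16.3657, -2.877, 1.686, -0.0729], 'position': [0.5028, -0.1804, 0.0328], 'ee_rot': [-2.3526, 0.1433, -0.0587], 'force': [-2.175, -1.2556, 5.7006], 'ft_torque': [-0.3717, 0.1532, 0.2718], 'width': 0.6527}
dxy in bridge [0.00086024 0.00018307 0.05775471] [-0.00190088  0.00051681  0.00203937]
```

It made contact at about 6 N at z ≈ 57.8 mm by the model, which means seated. Releasing.

>>> apply_moves:
  commands:
    - [0,0,0,0,0,0]
    - [0,0,0,0,0,0]
    - [0,0,0,0,0,0]
    - [0,0,0,0,0,0]
    - [0,0,0,0,0,0]
  claw: -1

```text
clock: 23.1
position: [0.5027, -0.1803, 0.0322]
ee_rot: [-2.353, 0.144, -0.058]
force: [0.5, -0.2, 0.5]
width: 0.991
```

>>> apply_moves:
  commands:
    - [0,0,0,0,0,0]
    - [0,0,0,0,0,0]
    - [0,0,0,0,0,0]
    - [0,0,0,0,0,0]

```text
clock: 23.5
position: [0.5027, -0.1804, 0.0323]
ee_rot: [-2.353, 0.144, -0.058]
force: [0.8, 0.1, -0.7]
width: 1.003
```

>>> apply_moves:
  commands:
    - [0,0,-1.5,0,0,0]
    - [0,0,-2.5,0,0,0]
    - [0,0,-3,0,0,0]
    - [0,0,-3,0,0,0]
    - [0,-2,-3,0,0,0]

```text
clock: 24.0
position: [0.492, -0.2601, 0.1373]
ee_rot: [-2.353, 0.148, -0.056]
force: [-0.0, -0.3, -0.1]
width: 1.003
```

>>> apply_moves:
  commands:
    - [0,-3,-2,0,0,0]
    - [0,-3,-2,0,0,0]
    - [0,0,0,0,0,0]
    - [0,0,0,0,0,0]
    - [0,0,0,0,0,0]

```text
clock: 24.5
position: [0.4945, -0.2436, 0.208]
ee_rot: [-2.353, 0.145, -0.057]
force: [0.1, 0.4, 0.3]
width: 0.995
```

Run:
```python
from ov4 import *
st(); P=np.array([BR['x'],BR['y'],.057])
snap('wrist','w21'); snap('side','s21'); snap('scene','c21')
ovp('w21',P,RPf,225,100,190,180,3,'pics/ov_w21.png')
ovp('s21',P,RPf,320,140,80,80,7,'pics/ov_s21.png')
ovp('c21',P,RPf,260,150,80,80,7,'pics/ov_c21.png')
im=np.hstack([cv2.imread('pics/ov_s21.png'),cv2.imread('pics/ov_c21.png')]); cv2.imwrite('pics/ov_sc21.png',cv2.resize(im,(800,400)))
for n in ['s21','c21']:
    z=load(n); X=cloud(z).reshape(-1,3); Y=(X-[BR['x'],BR['y'],0])@Wb
    s=(z['d'].reshape(-1)>0)&(Y[:,2]>.056)&(Y[:,2]<.066+.001)&(np.abs(Y[:,0])<.027)&(np.abs(Y[:,1])<.062)&((np.abs(Y[:,1])>.026)|(np.abs(Y[:,0])>.025))
    s&=~((np.hypot(Y[:,0],Y[:,1]-.042)<.013)|(np.hypot(Y[:,0],Y[:,1]+.042)<.009))
    F=Y[s]; A=np.column_stack([np.ones(len(F)),F[:,:2]]); c,*_=np.linalg.lstsq(A,F[:,2],rcond=None); print(n,len(F),'plane',c.round(4))
    s=(z['d'].reshape(-1)>0)&(Y[:,2]>.055)&(Y[:,2]<.08)&(np.abs(Y[:,0])<.05)&(np.abs(Y[:,1])<.09); print(cv2.minAreaRect(np.float32(Y[s][:,:2]*1000)))
    for nm,b in dict(dish=(.4,.7,-.52,-.3),tube=(.4,.7,.1,.3)).items():
        s=(X[:,2]>.01)&(X[:,2]<.035)&(X[:,0]>b[0])&(X[:,0]<b[1])&(X[:,1]>b[2])&(X[:,1]<b[3]); print(nm,cv2.minAreaRect(np.float32(X[s][:,:2]*1000)))
```

```text
{'clock': 24.5, 'joints': [1.1277, 0.7263, -0.6178, 1.4777, -0.3024, 1.4205, 0.5439], 'dq': [0.0008, 0.0145, 0.0045, 0.003, -0.002, 0.0021, -0.0004], 'joint_efforts': [-0.3763, -77.557, -14.6055, -26.0413, -3.8727, 2.386, -0.0295], 'position': [0.4945, -0.2436, 0.208], 'ee_rot': [-2.3525, 0.1446, -0.0567], 'force': [0.0698, 0.3709, 0.3455], 'ft_torque': [-0.8444, 0.0686, 0.0097], 'width': 0.9955}
s21 327 plane [ 0.0625 -0.0003  0.0012]
((-0.7289447784423828, 1.8932418823242188), (136.1298065185547, 61.47890090942383), 89.52782440185547)
dish ((531.1481323242188, -400.6709289550781), (130.62806701660156, 99.5295181274414), 2.6865129470825195)
tube ((608.010009765625, 173.93557739257812), (135.40472412109375, 47.5617790222168), 5.117539405822754)
c21 212 plane [ 0.0645  0.0018 -0.0011]
((0.4066314697265625, 0.1817169189453125), (134.685546875, 63.68220901489258), 89.56149291992188)
dish ((532.41552734375, -400.9227600097656), (132.62855529785156, 93.60346221923828), 3.2613635063171387)
tube ((609.29296875, 174.9605255126953), (140.53515625, 44.53034591674805), 3.1875765323638916)
```

View pics/ov_w21.png

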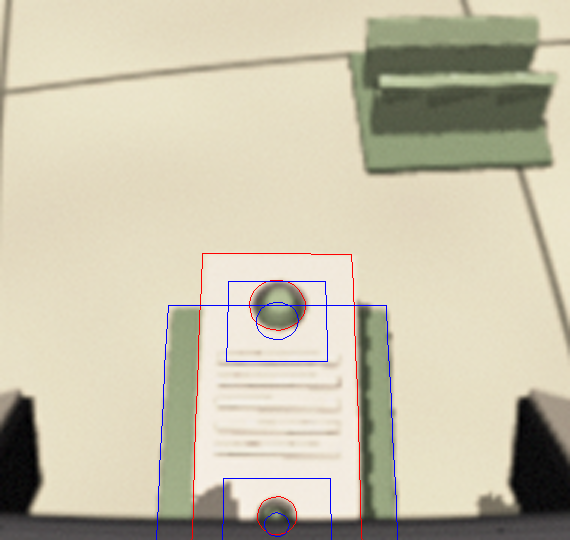

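View pics/ov_sc21.png

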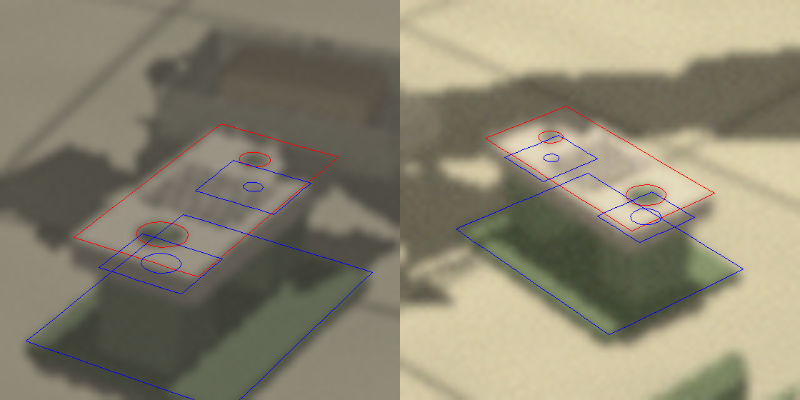

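The plate top reads 62.5 and 64.5 mm in the two cameras, against 62.4 and 64.4 at the start, so it is flush. It is level within 0.002 rad and centred, the bystanders have not moved, and the arm is clear. Handing in.

```bash
python3 -c "
from cell import order
print(order.sign_off())"
```

```text
the job is handed in; nothing more can be done
None
```

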